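# Plug in the relay, latch it and hold the guard cover flush on the tilted chassis

### The arm

A 6-joint arm with a two-finger parallel gripper is mounted at the origin on the work surface. World frame = base frame: x ahead of the robot, y to its left, z up, the work surface at z = 0. Lengths are in m, angles in degrees, forces in N, time in s.
With the tool pointing down it reaches from about 0.25 to 0.725 m from the base axis. Payload 9.7 kg.
Tool frame: the origin (TCP) lies at the centre of the arm's flange, where the gripper is bolted on; the fingertips stand 173 mm ahead of it and the grasp point (between the pads) lies bot.grip_depth ahead of it (bot.grip_depth is the distance from the TCP to the grasp point, in m); z points along the fingers, y is the direction in which the jaws open and shut (so a half turn about z gives the same grasp; the last joint's range is limited). The gripper opens to 85 mm and grips with 20 to 120 N. Pads are 22 mm wide; open, the fingers measure 114 mm over their backs; the gripper's body (76 mm by 85 mm) begins 54 mm behind the grasp point. The pads swing forward as they close: fully open they stand 13 mm farther back than shut.
Start: joints at [74.37, 4.979, 10.078, 95.1, 0, 90], TCP at [0.148, 0.53, 0.405] pointing down, gripper open.
Joint ranges: [-179.16, 179.16], [-48.56, 103.87], [-65.8, 70.77], [-126.05, 130.52], [-82.76, 87.17], [-180, 180]. Speed limits (degrees/s): [127.2, 127.2, 147.25, 180, 180, 180].

### API

Orientations are given as [roll, pitch, yaw] about the fixed x, y, z axes, in that order (R = Rz(yaw) Ry(pitch) Rx(roll)).
In Python, from workcell import status, viewer, bot gives the robot as it stands. The module is installed in compiled form; this text tells all that it offers.
- The arm moves only by the tool move_arm, never from a script. Its argument "commands" is a list of rows, each an object with "claw": the gripper's target within -1 to 1 (fully open at 1, half-way at 0, shut at -1); "travel": the shift along the tool's x, y, z in cm, a list of three; "turn": the turn about the tool's z in degrees. A call has 1 to 5 rows; each row shifts and turns the commanded pose from where the row before left it, along the tool's axes as they then stand; what a row does not reach is not made up. A row lasts 1/12 s, in which the tool goes at most 41.7 mm and 7.16 degrees, less where a joint would pass 70% of its speed; a pose out of reach is approached as far as the arm can. A call is refused whole if a number of a shift passes 4.17 or a number of a turn 7.16, either way. A call with a gripper value outside its range is refused whole. The fingers move at their own pace and stop on an object; "squeeze" is the grip in N (left out, the last holds). Time passes only in rows, so rows that do not move let the fingers close. It gives the time, the measured TCP pose, the force and the opening at its end, in the units of the state.
- status.get_obs(): the state, without advancing time (a new reading comes with each control period).
- viewer.camera(name): name is "side" or "top"; returns the picture (384x512x3 uint8, blue, green, red); there is no depth.
- viewer.camera_params(name): a dict with "camera_matrix" (3x3 intrinsics, pixels), "xyz" and "rotation" of the camera in the world. Camera axes: x right, y up, looking along -z (the intrinsics and any distortion apply to the point x, -y, -z); pixel columns grow to the right and rows downward; lengths in m; the calibration is good to about 2 mm. A picture is of the moment at which its call begins. camera_params takes no time and is no camera call.
- bot.job_done(): hands the job in, once; it reports no verdict.
The state is a dict: "time": time; "q": joint angles; "qd": joint speeds; "joint_efforts": joint torques, N m; "ee_pos": TCP position; "tcp_rot": TCP orientation; "wrist_force": force on the tool from outside, world axes, zero at the start; "torque": the same for the moment, N m; "opening": finger opening in m.
Only numpy, scipy, OpenCV 4.12 (cv2) and the standard library are available. Lean on these libraries where they do the work, as an engineer would, in place of code of your own. Each camera call takes 0.05 s, during which the arm holds its last target.

### The job

Finish the control chassis that is clamped at a slope in the red tilting holder: plug the orange relay fully home in the empty black socket, let go of it, and swing the socket's green retaining lever fully shut over it. Then pick up the grey guard cover by its black handle, lay it flush on the four brass pillars with its corner holes over the pillar tops, and finish while still gripping the handle and pressing the cover gently onto the pillars with a push of about 10 N, ready for the screws. Do not press the chassis hard, and leave the other parts and tools on the bench where they are.

Things in the scene. Friction and masses are not known exactly. Their poses are not given: they have to be found in the camera images.
- relay_center (a point): centre of the loose plug-in relay: an upright block 36 (its x) x 30 (its y) x 52 mm (its z, up), orange case on an 11 mm black foot, mass about 85 g, standing on the bench. It fits the socket either way round. Its lowest 12 mm go into the socket: grip it in its upper half, across the 30 mm
- socket_floor (a point): centre of the floor of the pocket in the black relay socket. Chassis axes: x up the slope, away from the robot, y across, z square out. Pocket 40 (x) x 34 (y) mm, 12 mm deep, the top 4 mm flared by 2.5 mm a side; socket block 72 x 46 mm, top level with the mouth. Terminal blocks at y = +-30 to 61 mm end 8 mm below the mouth. A relay fully home has its centre 26 mm above this point along z
- chassis (a joint): tilt of the chassis in the holder, rad: 0 is level, positive leans its face down towards the robot (about y); 0.15 to 0.42 here. It is clamped and does not move
- retainer (a joint): opening angle of the green retaining lever, rad: 0 is fully shut (arm square to the chassis, its hook 1.5 mm over the top of a seated relay, a firm stop there); it grows as the arm leans away up the slope, 0.7 to 1.0 at the start. It stays where it is left, and about 1 to 2 N moves it
- retainer_back (a point): middle of the outer (up-slope) face of the green lever's arm, 33 mm from its hinge, 12 mm below its hook's top; x points square out of that face, off the relay, z along the arm to its top. Arm 18 mm wide (y), 4 mm thick, small thumb tab on top. Hinge along chassis y, 28 mm up-slope of socket_floor, 12 mm above it. The chassis up-slope is empty: push here with shut fingers, down the slope
- cover_handle (a point): centre of the black handle bar of the loose grey guard cover, lying handle up. Bar along y, 108 mm long, 12 x 12 mm section, centre 37 mm above the plate's underside; z up, square to the plate; x across the bar. Plate 150 (x) x 180 (y) x 3 mm, handle in the middle, 11 mm holes at x = +-64, y = +-79 mm; about 0.3 kg. Fits either way round
- cover_underside (a point): centre of the underside of the cover's plate, axes as for cover_handle
- pillar_plane (a point): point midway between the tops of the four brass pillars (14 mm thick, 92 mm tall, at x = +-64, y = +-79 mm from it) in the plane of their flat tops, 10 mm up-slope of socket_floor (x) and 68 mm above it (z); axes as for socket_floor (x up the slope, y across, z square out). cover_underside belongs here, cover z along this z
- holder: the red tilting holder with its steel foot 170 x 222 mm on the bench, fixed; origin at the centre of its underside, x away from the robot. The chassis tilts about a horizontal axis along y, 105 mm above the origin; the plate of the chassis is 150 mm along the slope and 180 mm across
- cover: the guard cover; origin at cover_underside
- relay: the relay; origin at the centre of its underside
- contactor: bystander: grey contactor block, 50 x 44 x 58 mm, loose
- breaker: bystander: white circuit breaker, 56 x 36 x 60 mm, loose
- endstops: bystander: grey strip of terminal blocks, 50 x 45 x 20 mm, loose
- screwdriver: bystander: red-handled screwdriver, 190 mm long, lying loose
- wrench: bystander: steel wrench, 160 mm long, lying loose
- bin_screws: bystander: yellow open bin, 90 x 120 x 50 mm, loose
Things that resemble listed ones, but are neither listed nor needed, are in the scene too. Of the things shaped like the cover, the grey one is meant. Several things look just like the relay: the one meant starts nearest to the robot's base.

How it is judged:
By the outcome, as a careful person would: the job done as asked, in the order asked, and still so for the second after the job is handed in, while the arm keeps its last pose, push and grip.
It also fails if it takes over 67 s, if anything falls off the work surface, if the arm or the gripper's body presses on something with over 40 N, if the wrist force passes 120 N, or if a joint passes its speed limit or range.

## Working session

There is one attempt and no reset: what is moved stays moved. The work goes in short steps, Python scripts to look and compute and a tool call to move; the robot and the scene stay as the last step left them, time stands still between calls to the robot, and variables do not carry over. Pictures are saved under pics/ and viewed, and the job is handed in when it is done.

Besides the shell and the picture viewer there is one more tool, called after ">>>" as name(argument=value, ...) on one line, values as JSON. move_arm: Moves the arm, as the interface text tells. Its arguments: {"type":"object","properties":{"commands":{"type":"array"},"squeeze":{"type":"number"}},"required":["commands"]}

```bash
mkdir -p pics; ls
python3 - <<'E'
from workcell import status, viewer, bot
import cv2, numpy as np
print(status.get_obs(), bot.grip_depth)
for n in ("side","top"):
    p=viewer.camera_params(n); print(n,p)
    cv2.imwrite(f"pics/{n}0.png",viewer.camera(n))
E
```

```text
pics
{'time': 0.0, 'q': array([ 7.43720870e+01,  5.00944095e+00,  1.00353965e+01,  9.50994649e+01,
       -1.38068870e-03,  9.00000339e+01]), 'qd': array([ 0.06266808,  0.05697977,  0.02889221,  0.01597132,  0.022626  ,
       -0.04438701]), 'joint_efforts': array([ 2.57096413e-03, -5.20392823e+01,  4.64797354e+01,  1.64259440e-02,
        1.14539894e-04, -1.57554030e-05]), 'ee_pos': array([0.14816586, 0.52966409, 0.40400729]), 'tcp_rot': array([-1.79926491e+02,  1.38073108e-03,  1.64372055e+02]), 'wrist_force': array([ 1.07847815, -0.08930583, -0.3406178 ]), 'torque': array([0.02286944, 0.01274291, 0.02886978]), 'opening': 0.08538267092885801} 0.1547
side {'camera_matrix': array([[456.08485146,   0.        , 254.15433193],
       [  0.        , 456.08485146, 191.71908055],
       [  0.        ,   0.        ,   1.        ]]), 'xyz': array([ 0.07406211, -0.89667146,  0.85649743]), 'rotation': array([ 52.17168107,   1.07854992, -25.61099364])}
top {'camera_matrix': array([[369.71913128,   0.        , 252.93888221],
       [  0.        , 369.71913128, 190.95500422],
       [  0.        ,   0.        ,   1.        ]]), 'xyz': array([ 0.35866218, -0.05660958,  1.4249546 ]), 'rotation': array([  5.22825748,  -0.68219025, -90.94793806])}
```

View pics/side0.png

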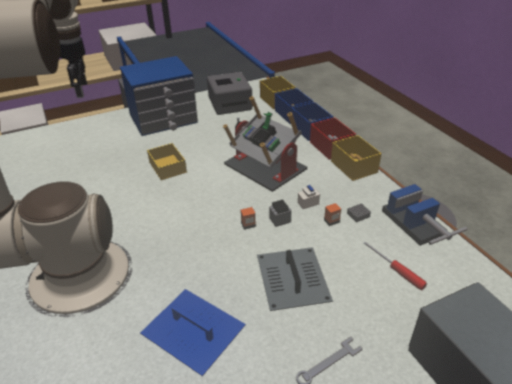

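View pics/top0.png

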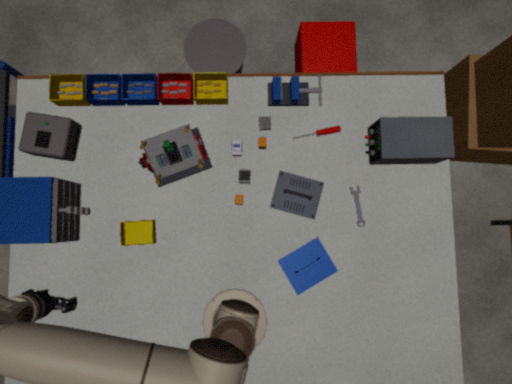

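```bash
cat > h.py <<'E'
import numpy as np, cv2
from scipy.spatial.transform import Rotation as R
from workcell import status, viewer, bot
P={n:viewer.camera_params(n) for n in("side","top")}
def rot(rpy): return R.from_euler('xyz',rpy,degrees=True).as_matrix()
for n in P: P[n]['R']=rot(P[n]['rotation'])
def ray(n,uv):
    K=P[n]['camera_matrix']; d=np.array([(uv[0]-K[0,2])/K[0,0],-(uv[1]-K[1,2])/K[1,1],-1.])
    return P[n]['xyz'],P[n]['R']@d
def onz(n,uv,z):
    o,d=ray(n,uv); return o+d*(z-o[2])/d[2]
def proj(n,p):
    K=P[n]['camera_matrix']; c=(np.atleast_2d(p)-P[n]['xyz'])@P[n]['R']
    return np.c_[K[0,2]+K[0,0]*c[:,0]/-c[:,2],K[1,2]-K[1,1]*c[:,1]/-c[:,2]]
def tri(a,b):
    o1,d1=ray('side',a);o2,d2=ray('top',b)
    d1=d1/np.linalg.norm(d1);d2=d2/np.linalg.norm(d2)
    s=np.linalg.lstsq(np.c_[d1,-d2],o2-o1,rcond=None)[0]
    p,q=o1+s[0]*d1,o2+s[1]*d2
    return (p+q)/2,np.linalg.norm(p-q)
def crop(im,u0,v0,w,h,s,f):
    c=cv2.resize(im[v0:v0+h,u0:u0+w],None,fx=s,fy=s,interpolation=cv2.INTER_CUBIC)
    for k in range(0,w,10): cv2.putText(c,str(u0+k),(k*s,8),0,.3,(255,255,255),1); cv2.line(c,(k*s,0),(k*s,4),(255,255,255),1)
    for k in range(0,h,10): cv2.putText(c,str(v0+k),(0,k*s+4),0,.3,(255,255,255),1)
    cv2.imwrite(f,c)
E
python3 - <<'E'
from h import *
s=cv2.imread('pics/side0.png');t=cv2.imread('pics/top0.png')
crop(s,215,90,100,75+25,6,'pics/s_ch.png')
crop(t,130,110,90,85,7,'pics/t_ch.png')
crop(s,230,185,150,120,5,'pics/s_re.png')
crop(t,225,125,110,100,6,'pics/t_re.png')
E
```

```text
(no output)
```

View pics/s_ch.png

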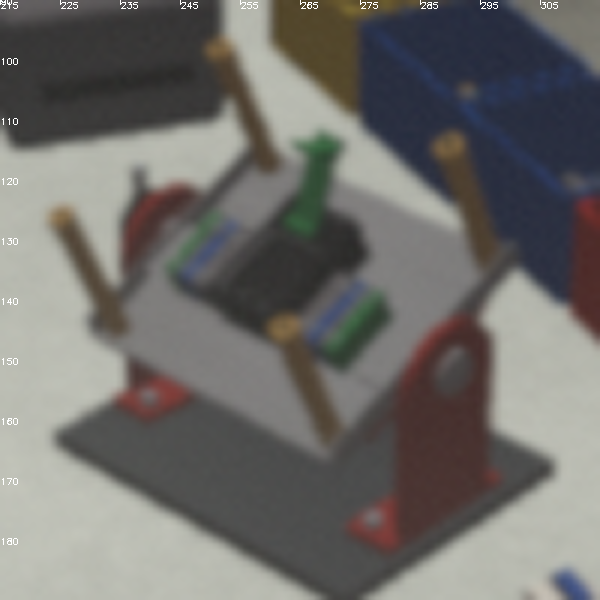

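View pics/t_ch.png

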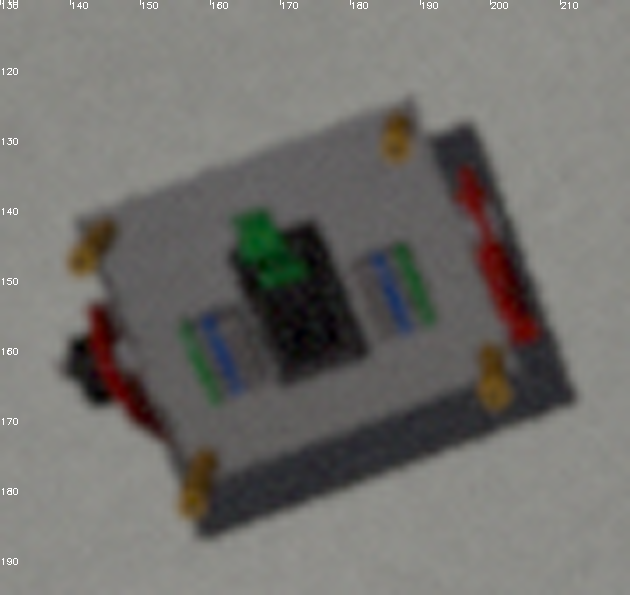

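View pics/s_re.png

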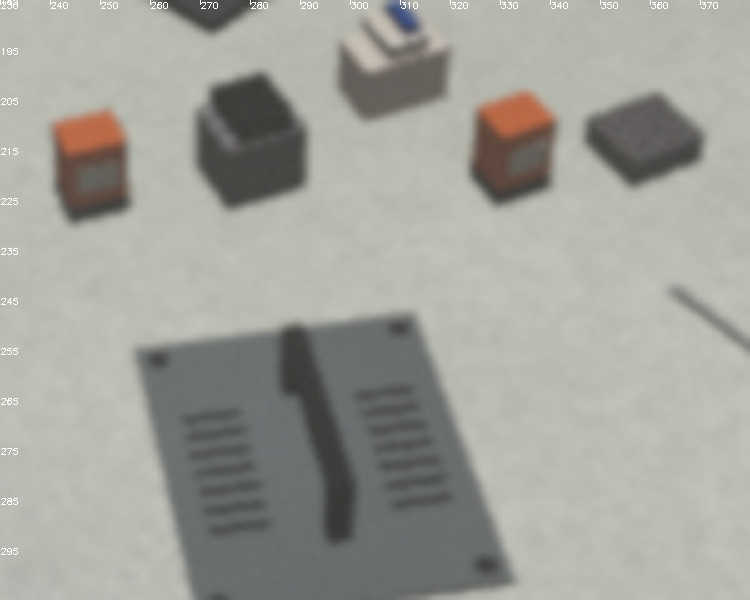

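View pics/t_re.png

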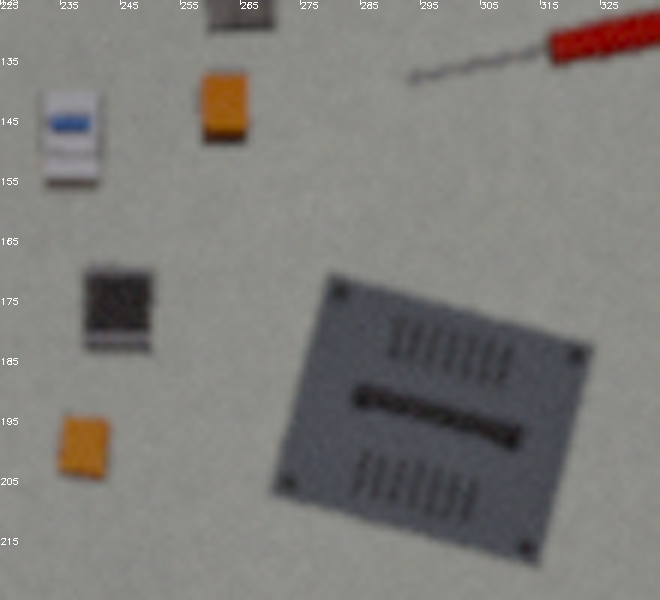

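Run:
```python
from h import *
s=cv2.imread('pics/side0.png');t=cv2.imread('pics/top0.png')
def pan(im,cs,f):
    o=[]
    for c in cs:
        u,v=c; x=cv2.resize(im[v-9:v+10,u-9:u+10],None,fx=15,fy=15,interpolation=cv2.INTER_CUBIC)
        x=cv2.convertScaleAbs(x,alpha=1.6)
        for k in range(0,19,3): cv2.putText(x,str(u-9+k),(k*15,8),0,.3,(255,255,255));cv2.line(x,(k*15+7,10),(k*15+7,14),(255,255,255)); cv2.putText(x,str(v-9+k),(0,k*15+10),0,.3,(255,255,255));cv2.line(x,(20,k*15+7),(24,k*15+7),(255,255,255))
        o.append(x)
    cv2.imwrite(f,np.vstack([np.hstack(o[:2]),np.hstack(o[2:])]))
pan(s,[(225,126),(251,98),(289,114),(262,145)],'pics/sp.png')
pan(t,[(158,180),(142,145),(186,130),(199,164)],'pics/tp.png')
```

```text
(no output)
```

View pics/sp.png

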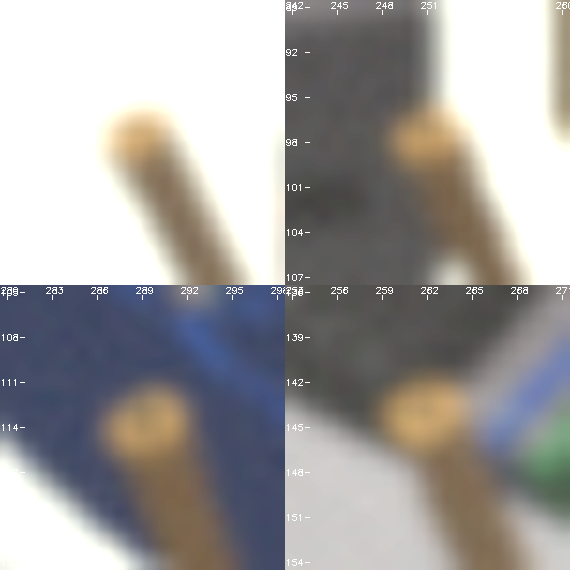

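View pics/tp.png

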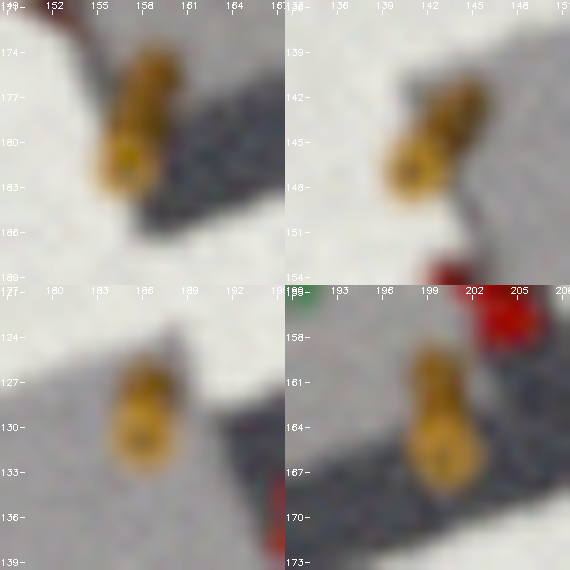

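Run:
```python
from h import *
S=[(225.0,125.6),(250.7,97.7),(289.4,113.9),(262,144)]
T=[(157.1,181.4),(141.1,146.5),(186,130.2),(200.2,165.7)]
L=np.array([[-64,79,0],[64,79,0],[64,-79,0],[-64,-79,0]])/1000
W=[]
for a,b in zip(S,T):
    p,e=tri(a,b); W.append(p); print(p.round(4),round(e*1e3,1))
W=np.array(W); c=W.mean(0)
Rm,rs=R.align_vectors(W-c,L); M=Rm.as_matrix()
print('c',c.round(4),'rssd',rs); print(M.round(3)); print(((W-c)-L@M.T).round(4))
print('yaw',np.degrees(np.arctan2(M[1,1],M[0,1]))-90,'tilt from z',np.degrees(np.arccos(M[2,2])), M[:,2])
print((proj('side',c+L@M.T)-S).round(2).tolist(),(proj('top',c+L@M.T)-T).round(2).tolist())
# relay top face and cover
from workcell import viewer
t=cv2.imread('pics/top0.png');s=cv2.imread('pics/side0.png')
for n,im in(('top',t),('side',s)):
    h=cv2.cvtColor(im,cv2.COLOR_BGR2HSV)
    m=cv2.inRange(h,(3,110,120 if n=='top' else 100),(22,255,255))
    k,_,st,ce=cv2.connectedComponentsWithStats(m)
    for i in range(1,k):
        if st[i,4]>15: print(n,st[i].tolist(),ce[i].round(2))
    m=cv2.inRange(h,(0,0,0),(255,255,255))
```

```text
[0.5121 0.2545 0.1616] 0.3
[0.6221 0.2965 0.2116] 2.8
[0.6763 0.1472 0.2118] 0.3
[0.5647 0.1065 0.1623] 1.2
c [0.5938 0.2012 0.1868] rssd 0.0015322524442145115
[[ 0.866 -0.342 -0.366]
 [ 0.317  0.94  -0.129]
 [ 0.388 -0.004  0.922]]
[[ 0.0007 -0.0007 -0.    ]
 [-0.0001  0.0008  0.0003]
 [ 0.0001  0.0001 -0.0002]
 [-0.0007 -0.0002 -0.0001]]
yaw 19.99307935842363 tilt from z 22.824228822154787 [-0.36588952 -0.1288233   0.9216992 ]
[[-0.36, -0.05], [0.6, 0.12], [0.03, -0.04], [-0.02, -0.09]] [[-0.18, 0.17], [0.11, 0.37], [-0.01, 0.07], [0.01, -0.38]]
top [332, 47, 8, 10, 24] [335.25  51.54]
top [319, 65, 6, 8, 18] [321.44  68.22]
top [304, 70, 17, 3, 24] [311.79  71.67]
top [259, 137, 7, 10, 61] [262.   141.28]
top [235, 195, 8, 9, 69] [238.55 199.04]
side [333, 134, 37, 28, 208] [350.05 150.41]
side [149, 152, 31, 16, 245] [165.12 160.49]
side [370, 152, 11, 5, 24] [375.58 154.25]
side [326, 204, 14, 9, 88] [332.47 208.2 ]
side [241, 208, 13, 9, 86] [247.16 211.8 ]
```

>>> move_arm(commands=[{"claw":1,"travel":[0,0,0],"turn":[0,1,0]}])

```text
invalid input
```

Run:
```python
from h import *
t=cv2.imread('pics/top0.png');s=cv2.imread('pics/side0.png')
def pan(im,cs,f,r=14,k=20):
    o=[]
    for u,v in cs:
        x=cv2.resize(im[v-r:v+r+1,u-r:u+r+1],None,fx=k,fy=k,interpolation=cv2.INTER_CUBIC)[:2*r*k,:2*r*k]
        for j in range(0,2*r,3):
            cv2.putText(x,str(u-r+j),(j*k,8),0,.35,(0,0,0));cv2.line(x,(j*k+k//2,10),(j*k+k//2,14),(0,0,0)); cv2.putText(x,str(v-r+j),(0,j*k+k//2),0,.35,(0,0,0));cv2.line(x,(22,j*k+k//2),(26,j*k+k//2),(0,0,0))
        o.append(x)
    cv2.imwrite(f,np.hstack(o))
pan(t,[(239,200)],'pics/rt.png',12,22)
pan(s,[(247,216)],'pics/rs.png',12,22)
```

```text
(no output)
```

View pics/rt.png

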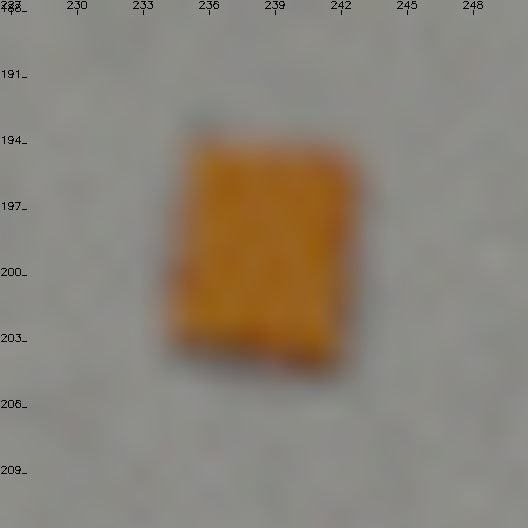

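View pics/rs.png

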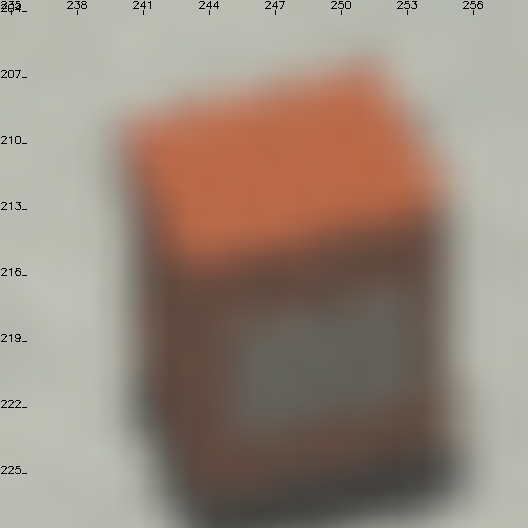

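```bash
cat > geo.py <<'E'
from h import *
T=[(235.1,194.2),(242.6,194.5),(241.95,204.1),(234.2,203.0)]
S=[(240.2,209.2),(251.8,206.5),(254.3,212.4),(243.4,215.3)]
E
python3 - <<'E'
from geo import *
A=np.array([onz('top',p,.052) for p in T]);print(A.round(4),A.mean(0))
B=np.array([onz('side',p,.052) for p in S]);print(B.round(4),B.mean(0))
print(tri((247.4,210.85),(238.5,198.95)))
for Q in(A,B):
    for i in range(4):
        d=Q[(i+1)%4]-Q[i];print(np.linalg.norm(d).round(4),np.degrees(np.arctan2(d[1],d[0])).round(1))
# subpixel contour of orange in top image
t=cv2.imread('pics/top0.png')
for n,(u,v),lo in(('top',(239,200),(3,110,90)),('side',(247,211),(3,110,150))):
    im=cv2.imread(f'pics/{n}0.png');k=8;x=cv2.resize(im[v-12:v+13,u-12:u+13],None,fx=k,fy=k,interpolation=cv2.INTER_CUBIC)
    m=cv2.inRange(cv2.cvtColor(x,cv2.COLOR_BGR2HSV),lo,(22,255,255))
    c=max(cv2.findContours(m,0,1)[0],key=cv2.contourArea).reshape(-1,2)
    px=(c+.5)/k-.5+[u-12,v-12]
    w=np.array([onz(n,p,.052)[:2] for p in px],np.float32)
    print(n,cv2.minAreaRect(w*1000))
E
```

```text
[[ 0.4729 -0.0084  0.052 ]
 [ 0.4714 -0.0363  0.052 ]
 [ 0.4356 -0.0334  0.052 ]
 [ 0.4402 -0.0047  0.052 ]] [ 0.45500384 -0.02068983  0.052     ]
[[ 0.4404 -0.0088  0.052 ]
 [ 0.4738 -0.0127  0.052 ]
 [ 0.4691 -0.0385  0.052 ]
 [ 0.4376 -0.0361  0.052 ]] [ 0.45522036 -0.02401592  0.052     ]
(array([ 0.45576104, -0.02097964,  0.04930576]), np.float64(0.0012595165626835762))
0.0279 -93.2
0.0359 175.3
0.0291 81.0
0.033 -6.5
0.0336 -6.7
0.0262 -100.3
0.0316 175.6
0.0274 84.1
top ((454.85540771484375, -21.132308959960938), (29.121633529663086, 36.279319763183594), 80.58293151855469)
side ((454.0533447265625, -25.141647338867188), (26.501842498779297, 33.49912643432617), 83.16197204589844)
```

>>> move_arm(commands=[{"claw":1,"travel":[-2.9,-2.9,0],"turn":0},{"claw":1,"travel":[-2.9,-2.9,0],"turn":0},{"claw":1,"travel":[-2.9,-2.9,0],"turn":0},{"claw":1,"travel":[-2.9,-2.9,0],"turn":0},{"claw":1,"travel":[-2.9,-2.9,0],"turn":0}])

```text
time: 0.52
ee_pos: [0.249, 0.3493, 0.4043]
tcp_rot: [-180.0, -0.0, 164.4]
wrist_force: [1.2, -0.2, 0.7]
opening: 0.0857
```

>>> move_arm(commands=[{"claw":1,"travel":[-2.9,-2.9,0],"turn":0},{"claw":1,"travel":[-2.9,-2.9,0],"turn":0},{"claw":1,"travel":[-2.9,-2.9,0],"turn":0},{"claw":1,"travel":[-2.9,-2.9,0],"turn":0},{"claw":1,"travel":[-2.9,-2.9,0],"turn":0}])

```text
time: 0.93
ee_pos: [0.3496, 0.1703, 0.4046]
tcp_rot: [180.0, 0.0, 164.4]
wrist_force: [0.8, -0.8, 0.6]
opening: 0.0854
```

>>> move_arm(commands=[{"claw":1,"travel":[-2.9,-2.9,0],"turn":0},{"claw":1,"travel":[-2.9,-2.9,0],"turn":0},{"claw":1,"travel":[-2.9,-2.9,0],"turn":0},{"claw":1,"travel":[-2.9,-2.9,0],"turn":-2},{"claw":1,"travel":[0,0,0],"turn":-6.7}])

```text
time: 1.35
ee_pos: [0.4319, 0.0242, 0.4038]
tcp_rot: [-179.9, -0.0, 172.7]
wrist_force: [0.5, -0.3, -0.4]
opening: 0.0853
```

>>> move_arm(commands=[{"claw":1,"travel":[-4,0,0],"turn":0},{"claw":1,"travel":[-4,0,0],"turn":0},{"claw":1,"travel":[-4,0,0],"turn":0},{"claw":1,"travel":[-4,0,0],"turn":0},{"claw":1,"travel":[-4,0,0],"turn":0}])

```text
time: 1.77
ee_pos: [0.63, 0.0047, 0.404]
tcp_rot: [-180.0, -0.0, 173.1]
wrist_force: [0.4, 0.6, 1.0]
opening: 0.0855
```

>>> move_arm(commands=[{"claw":1,"travel":[-4,0,0],"turn":0},{"claw":1,"travel":[-4,0,0],"turn":0},{"claw":1,"travel":[-4,0,0],"turn":0}])

```text
time: 2.02
ee_pos: [0.7369, -0.0081, 0.4038]
tcp_rot: [-180.0, -0.1, 173.1]
wrist_force: [0.7, 0.8, 1.3]
opening: 0.0855
```

>>> move_arm(commands=[{"claw":1,"travel":[-4,0,0],"turn":0},{"claw":1,"travel":[-4,0,0],"turn":0}])

```text
time: 2.18
ee_pos: [0.7798, -0.0133, 0.4041]
tcp_rot: [180.0, 0.2, 173.1]
wrist_force: [1.5, 0.2, 0.3]
opening: 0.0853
```

```bash
python3 -c "
from h import *
o=status.get_obs();print(o['time'],o['q'].round(2),o['qd'].round(1),o['ee_pos'],o['tcp_rot'])"
```

```text
2.1833 [ -0.98  46.04  65.68 109.4   -0.     5.96] [ -2.1  65.8 103.6  33.1  -0.   -2.2] [ 0.77982797 -0.01334378  0.40409607] [179.97591635   0.23597924 173.05953907]
```

>>> move_arm(commands=[{"claw":1,"travel":[0,0,0],"turn":0}])

```text
time: 2.27
ee_pos: [0.783, -0.0137, 0.3979]
tcp_rot: [-180.0, -0.0, 173.0]
wrist_force: [0.6, -0.8, -3.7]
opening: 0.0855
```

>>> move_arm(commands=[{"claw":1,"travel":[-0.7,0,0],"turn":0},{"claw":1,"travel":[-0.7,0,0],"turn":0}])

```text
time: 2.43
ee_pos: [0.7895, -0.0147, 0.4013]
tcp_rot: [180.0, 0.3, 173.1]
wrist_force: [6.2, 0.3, 5.5]
opening: 0.0852
```

```bash
python3 -c "
from h import *
o=status.get_obs();print(o['time'],o['q'].round(2),o['qd'].round(1),o['ee_pos'],o['tcp_rot'])"
```

```text
2.4333 [ -1.07  49.32  70.77 111.15   0.     5.86] [-0.6  2.9  0.7  0.3  0.1 -0.7] [ 0.78945108 -0.01472394  0.40132126] [179.96730006   0.30570516 173.0703581 ]
```

>>> move_arm(commands=[{"claw":1,"travel":[-1,0,0],"turn":0},{"claw":1,"travel":[-1,0,0],"turn":0}])

```text
time: 2.6
ee_pos: [0.796, -0.0169, 0.3972]
tcp_rot: [179.9, 1.3, 173.1]
wrist_force: [0.6, 0.3, 1.2]
opening: 0.0856
```

```bash
python3 -c "
from h import *
o=status.get_obs();print(o['time'],o['q'].round(2),o['qd'].round(1),o['ee_pos'],o['tcp_rot'])"
```

```text
2.6 [ -1.21  49.49  70.56 109.8    0.     5.71] [-0.9  1.9 -0.  -7.4  0.1 -0.8] [ 0.79604003 -0.01687792  0.39718901] [179.87192438   1.25805915 173.07314245]
```

>>> move_arm(commands=[{"claw":1,"travel":[-3,0,0],"turn":0},{"claw":1,"travel":[-3,0,0],"turn":0},{"claw":1,"travel":[0,0,0],"turn":0}])

```text
time: 2.85
ee_pos: [0.8175, -0.0236, 0.3777]
tcp_rot: [179.7, 3.4, 173.0]
wrist_force: [-0.2, 0.9, -0.2]
opening: 0.0856
```

>>> move_arm(commands=[{"claw":1,"travel":[3,0,0],"turn":0},{"claw":1,"travel":[3,0,0],"turn":0},{"claw":1,"travel":[0,0,0],"turn":0}])

```text
time: 3.1
ee_pos: [0.7795, -0.0182, 0.3759]
tcp_rot: [179.7, 2.8, 173.1]
wrist_force: [1.0, -0.7, -1.4]
opening: 0.0853
```

```bash
python3 -c "
from h import *
o=status.get_obs();print(o['time'],o['q'].round(2),o['qd'].round(1),o['ee_pos'],o['tcp_rot'])"
```

```text
3.1 [-1.340e+00  3.975e+01  5.235e+01  9.976e+01  1.000e-02  5.580e+00] [-0.1  4.2 12.5  2.9 -0.  -0.2] [ 0.77952426 -0.01821996  0.37590259] [179.71691757   2.83585681 173.0761412 ]
```

```bash
cat >> h.py <<'E'
def st():
    o=status.get_obs(); return o['time'],o['ee_pos'],rot(o['tcp_rot']),o
def to(g,depth=None):
    "travel (cm, tool axes) bringing grasp point to g"
    t,p,M,o=st(); d=bot.grip_depth if depth is None else depth
    return ((np.array(g)-d*M[:,2]-p)@M*100).round(2)
# chassis
c=np.array([.5938,.2012,.1868]); 
CM=R.from_euler('zy',[20.0,-22.82],degrees=True).as_matrix()
E
python3 - <<'E'
from h import *
print(CM.round(3))
print(to([.455,-.0215,.12]),to([.455,-.0215,.04]),st()[2].round(3))
E
```

```text
[[ 0.866 -0.315 -0.388]
 [ 0.342  0.94   0.   ]
 [ 0.364 -0.133  0.922]]
[33.4  -4.36  8.48] [33.8  -4.4  16.47] [[-0.991  0.12   0.05 ]
 [ 0.12   0.993 -0.001]
 [-0.049  0.005 -0.999]]
```

```bash
sed -i "s/'zy'/'ZY'/" h.py; python3 -c "
from h import *
print(CM.round(3)); print('floor',c-.01*CM[:,0]-.068*CM[:,2])"
```

```text
[[ 0.866 -0.342 -0.364]
 [ 0.315  0.94  -0.133]
 [ 0.388  0.     0.922]]
floor [0.60992105 0.20706758 0.12024413]
```

>>> move_arm(commands=[{"claw":1,"travel":[3.7,-0.48,0.6],"turn":0},{"claw":1,"travel":[3.7,-0.48,0.6],"turn":0},{"claw":1,"travel":[3.7,-0.48,0.6],"turn":0},{"claw":1,"travel":[3.7,-0.48,0.6],"turn":0},{"claw":1,"travel":[3.7,-0.48,0.6],"turn":0}])

```text
time: 3.52
ee_pos: [0.6229, -0.02, 0.346]
tcp_rot: [179.7, 3.5, 173.1]
wrist_force: [-0.3, -0.1, 1.6]
opening: 0.0852
```

>>> move_arm(commands=[{"claw":1,"travel":[3.7,-0.48,0.6],"turn":0},{"claw":1,"travel":[3.7,-0.48,0.6],"turn":0},{"claw":1,"travel":[3.7,-0.48,0.6],"turn":0},{"claw":1,"travel":[3.0,-0.48,0.6],"turn":0},{"claw":1,"travel":[0,0,0],"turn":0}])

```text
time: 3.93
ee_pos: [0.4794, -0.0221, 0.3124]
tcp_rot: [179.7, 3.3, 173.1]
wrist_force: [0.6, 0.4, 0.1]
opening: 0.0855
```

Run:
```python
from h import *
t,p,M,o=st();print(t,p.round(4),o['tcp_rot'].round(2),to([.455,-.0215,.04]),(p+.1547*M[:,2]).round(4))
im=viewer.camera('top');cv2.imwrite('pics/t1.png',im);crop(im,200,150,100,100,6,'pics/t1c.png')
im=viewer.camera('side');cv2.imwrite('pics/s1.png',im);crop(im,200,140,100,100,6,'pics/s1c.png')
for n in('top','side'):print(proj(n,p+.1547*M[:,2]),proj(n,p+.173*M[:,2]))
```

```text
3.9333 [ 0.4794 -0.0221  0.3124] [179.69   3.27 173.05] [ 3.98 -0.38 11.58] [ 0.4883 -0.0223  0.1579]
[[237.98450907 187.15255479]] [[238.13668873 187.38423448]]
[[257.49688012 175.80801987]] [[257.95727955 181.32031897]]
```

View pics/t1c.png

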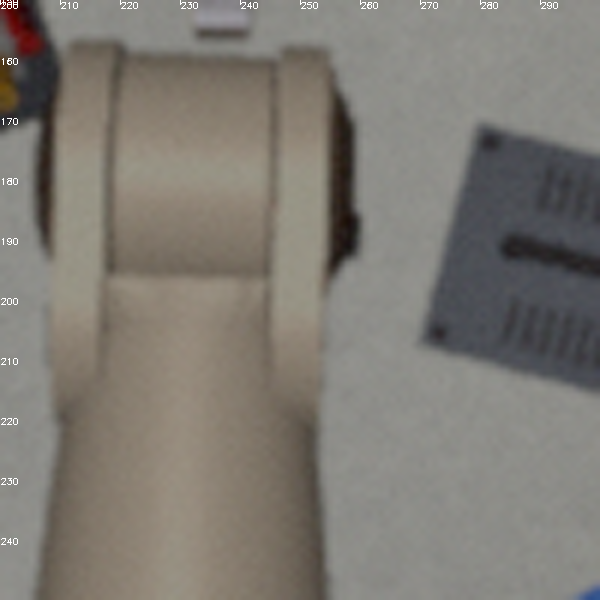

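View pics/s1c.png

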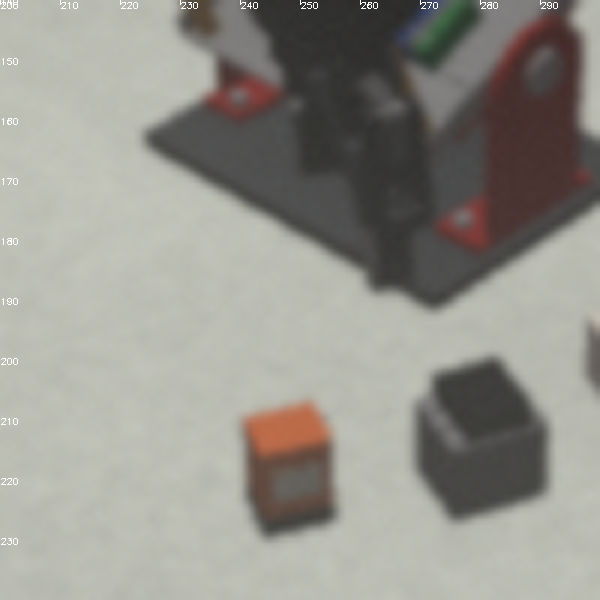

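>>> move_arm(commands=[{"claw":1,"travel":[2,-0.19,1.5],"turn":0},{"claw":1,"travel":[1.98,-0.19,1.5],"turn":0},{"claw":1,"travel":[0,0,2.5],"turn":0},{"claw":1,"travel":[0,0,2.5],"turn":0},{"claw":1,"travel":[0,0,0],"turn":0}])

```text
time: 4.45
ee_pos: [0.4492, -0.0212, 0.2274]
tcp_rot: [179.7, 3.2, 173.1]
wrist_force: [-0.1, -0.4, -0.9]
opening: 0.0857
```

Run:
```python
from h import *
t,p,M,o=st();print(t,p.round(4),o['tcp_rot'].round(2),to([.455,-.0215,.04]))
im=viewer.camera('side');crop(im,200,160,100,75,8,'pics/s2c.png')
```

```text
4.45 [ 0.4492 -0.0212  0.2274] [179.68   3.18 173.07] [ 0.46 -0.07  3.28]
```

View pics/s2c.png

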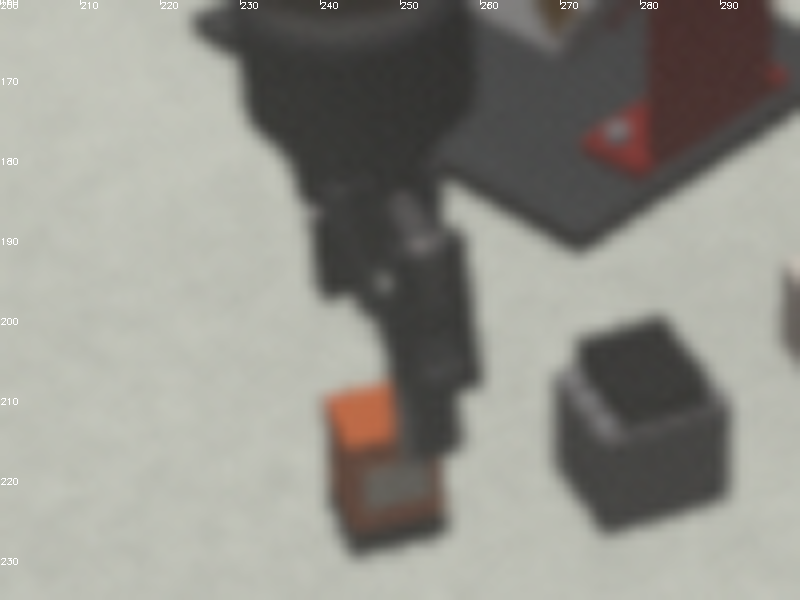

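>>> move_arm(commands=[{"claw":1,"travel":[0.23,-0.04,1.6],"turn":0},{"claw":1,"travel":[0.23,-0.03,1.6],"turn":0},{"claw":1,"travel":[0,0,0],"turn":0},{"claw":-1,"travel":[0,0,0],"turn":0},{"claw":-1,"travel":[0,0,0],"turn":0}], squeeze=35)

```text
time: 4.92
ee_pos: [0.4477, -0.0215, 0.2002]
tcp_rot: [179.7, 3.5, 173.1]
wrist_force: [0.3, -0.0, 0.8]
opening: 0.0641
```

>>> move_arm(commands=[{"claw":-1,"travel":[0,0,0],"turn":0},{"claw":-1,"travel":[0,0,0],"turn":0},{"claw":-1,"travel":[0,0,0],"turn":0},{"claw":-1,"travel":[0,0,0],"turn":0}])

```text
time: 5.25
ee_pos: [0.4472, -0.0215, 0.1992]
tcp_rot: [179.7, 3.5, 173.1]
wrist_force: [-0.1, 0.2, 5.8]
opening: 0.0294
```

Run:
```python
from h import *
t,p,M,o=st();print(t,p.round(4),o['tcp_rot'].round(2),o['opening'],(p+.1547*M[:,2]).round(4))
im=viewer.camera('side');crop(im,200,160,100,75,8,'pics/s3c.png')
```

```text
5.25 [ 0.4472 -0.0215  0.1992] [179.67   3.48 173.06] 0.0294192914286385 [ 0.4567 -0.0217  0.0448]
```

View pics/s3c.png

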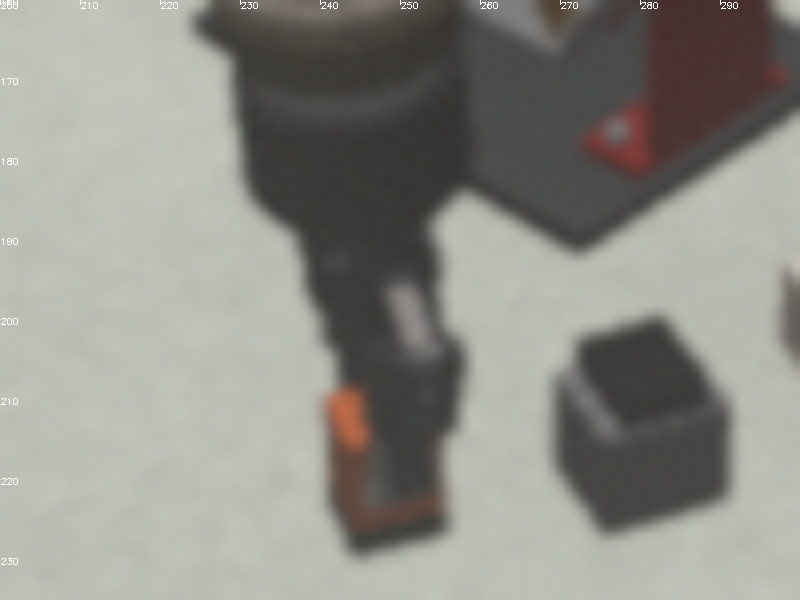

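>>> move_arm(commands=[{"claw":-1,"travel":[0,0,-2],"turn":0},{"claw":-1,"travel":[0,0,-4.1],"turn":0},{"claw":-1,"travel":[0,0,-4.1],"turn":0},{"claw":-1,"travel":[0,0,-4.1],"turn":-6.7},{"claw":-1,"travel":[0,0,-4.1],"turn":-6.7}])

```text
time: 5.72
ee_pos: [0.4352, -0.0212, 0.3838]
tcp_rot: [-179.5, 3.4, -173.2]
wrist_force: [1.0, 0.2, -0.5]
opening: 0.0295
```

>>> move_arm(commands=[{"claw":-1,"travel":[0,0,-4.1],"turn":-6.7},{"claw":-1,"travel":[0,0,-4.1],"turn":-6.7},{"claw":-1,"travel":[0,0,-2],"turn":0},{"claw":-1,"travel":[0,0,0],"turn":0}])

```text
time: 6.05
ee_pos: [0.4294, -0.021, 0.4887]
tcp_rot: [-178.6, 3.5, -160.1]
wrist_force: [-0.0, -0.3, -0.0]
opening: 0.0297
```

Run:
```python
from h import *
t,p,M,o=st();print(t,p.round(4),o['tcp_rot'].round(2),o['opening'])
print(to([.72,.262,.52],0))
```

```text
6.05 [ 0.4294 -0.021   0.4887] [-178.61    3.54 -160.06] 0.02969346086740121
[-37.09  16.67  -1.25]
```

>>> move_arm(commands=[{"claw":-1,"travel":[-3.4,1.67,0],"turn":0},{"claw":-1,"travel":[-3.4,1.67,0],"turn":0},{"claw":-1,"travel":[-3.4,1.67,0],"turn":0},{"claw":-1,"travel":[-3.4,1.67,0],"turn":0},{"claw":-1,"travel":[-3.4,1.67,0],"turn":0}])

```text
time: 6.47
ee_pos: [0.5622, 0.1168, 0.4902]
tcp_rot: [-178.8, 3.1, -160.1]
wrist_force: [0.8, -1.0, -0.1]
opening: 0.0293
```

>>> move_arm(commands=[{"claw":-1,"travel":[-3.4,1.67,0],"turn":0},{"claw":-1,"travel":[-3.4,1.67,0],"turn":0},{"claw":-1,"travel":[-3.4,1.67,0],"turn":0},{"claw":-1,"travel":[-3.4,1.67,0],"turn":0},{"claw":-1,"travel":[-3.4,1.67,0],"turn":0}])

```text
time: 6.88
ee_pos: [0.6787, 0.2365, 0.4973]
tcp_rot: [-178.8, 3.0, -160.1]
wrist_force: [2.1, 0.2, -0.6]
opening: 0.0289
```

>>> move_arm(commands=[{"claw":-1,"travel":[-4,0,0],"turn":0},{"claw":-1,"travel":[-4,0,0],"turn":0},{"claw":-1,"travel":[-4,0,0],"turn":0},{"claw":-1,"travel":[-4,0,0],"turn":0},{"claw":-1,"travel":[-4,0,0],"turn":0}])

```text
time: 7.3
ee_pos: [0.7604, 0.2653, 0.4435]
tcp_rot: [-178.6, 9.7, -160.0]
wrist_force: [-0.2, -0.1, -1.1]
opening: 0.0293
```

Run:
```python
from h import *
t,p,M,o=st();print(t,p.round(4),o['tcp_rot'].round(2),o['opening'],o['q'].round(1))
```

```text
7.3 [0.7604 0.2653 0.4435] [-178.65    9.68 -159.96] 0.029284093877092528 [ 19.4  46.4  70.6 104.5  -1.2  -0.6]
```

>>> move_arm(commands=[{"claw":-1,"travel":[-4,0,-1],"turn":0},{"claw":-1,"travel":[-4,0,-1],"turn":0},{"claw":-1,"travel":[-4,0,-1],"turn":0},{"claw":-1,"travel":[-4,0,-1],"turn":0}])

```text
time: 7.63
ee_pos: [0.7914, 0.2786, 0.447]
tcp_rot: [-178.5, 16.8, -159.8]
wrist_force: [0.3, 0.4, -0.5]
opening: 0.0291
```

Run:
```python
from h import *
t,p,M,o=st();print(t,p.round(4),o['tcp_rot'].round(2),o['opening'],o['q'].round(1),(CM.T@M).round(3))
```

```text
7.6333 [0.7914 0.2786 0.447 ] [-178.51   16.79 -159.79] 0.029123866057204822 [19.6 46.6 70.6 97.1 -1.3 -0.6] [[-0.994 -0.006 -0.105]
 [-0.004  1.    -0.025]
 [ 0.105 -0.024 -0.994]]
```

>>> move_arm(commands=[{"claw":-1,"travel":[-4,0,-1],"turn":0},{"claw":-1,"travel":[-4,0,-1],"turn":0},{"claw":-1,"travel":[-4,0,-1],"turn":0},{"claw":-1,"travel":[-4,0,-1],"turn":0},{"claw":-1,"travel":[0,0,0],"turn":0}])

```text
time: 8.05
ee_pos: [0.8141, 0.2892, 0.4672]
tcp_rot: [-178.3, 24.2, -159.6]
wrist_force: [-0.3, -1.0, -0.7]
opening: 0.0295
```

Run:
```python
from h import *
t,p,M,o=st();print(t,p.round(4),o['tcp_rot'].round(2),o['opening'],o['q'].round(1),(CM.T@M).round(3))
```

```text
8.05 [0.8141 0.2892 0.4672] [-178.34   24.21 -159.56] 0.02951926083213705 [19.7 46.  70.7 90.4 -1.4 -0.6] [[-1.    -0.006  0.024]
 [-0.007  1.    -0.026]
 [-0.024 -0.026 -0.999]]
```

>>> move_arm(commands=[{"claw":-1,"travel":[-4,0,-1],"turn":0},{"claw":-1,"travel":[0,0,0],"turn":0}])

```text
time: 8.22
ee_pos: [0.8183, 0.2912, 0.4742]
tcp_rot: [-178.3, 26.0, -159.5]
wrist_force: [-0.8, -0.3, -1.3]
opening: 0.0293
```

Run:
```python
from h import *
t,p,M,o=st();print(t,p.round(4),o['tcp_rot'].round(2))
f=c-.01*CM[:,0]-.068*CM[:,2]
print(to(f+.150*CM[:,2]))
```

```text
8.2167 [0.8183 0.2912 0.4742] [-178.29   25.98 -159.5 ]
[34.87 -0.33 -8.46]
```

>>> move_arm(commands=[{"claw":-1,"travel":[3.4,-0.03,-0.9],"turn":0},{"claw":-1,"travel":[3.4,-0.03,-0.9],"turn":0},{"claw":-1,"travel":[3.4,-0.03,-0.9],"turn":0},{"claw":-1,"travel":[3.4,-0.03,-0.9],"turn":0},{"claw":-1,"travel":[3.4,-0.03,-0.9],"turn":0}])

```text
time: 8.63
ee_pos: [0.7031, 0.2478, 0.4519]
tcp_rot: [-178.3, 25.8, -159.5]
wrist_force: [0.4, 0.9, 0.5]
opening: 0.0296
```

>>> move_arm(commands=[{"claw":-1,"travel":[3.4,-0.03,-0.9],"turn":0},{"claw":-1,"travel":[3.4,-0.03,-0.9],"turn":0},{"claw":-1,"travel":[3.4,-0.03,-0.9],"turn":0},{"claw":-1,"travel":[3.4,-0.03,-0.9],"turn":0},{"claw":-1,"travel":[3.4,-0.03,-0.4],"turn":0}])

```text
time: 9.05
ee_pos: [0.5427, 0.1876, 0.4151]
tcp_rot: [-178.3, 25.9, -159.5]
wrist_force: [-0.6, -0.4, 0.6]
opening: 0.0295
```

>>> move_arm(commands=[{"claw":-1,"travel":[0,0,0],"turn":0},{"claw":-1,"travel":[0,0,0],"turn":0}])

```text
time: 9.22
ee_pos: [0.5432, 0.1877, 0.4146]
tcp_rot: [-178.3, 25.8, -159.5]
wrist_force: [-0.6, 0.4, -0.1]
opening: 0.0292
```

Run:
```python
from h import *
t,p,M,o=st();print(t,p.round(4),o['tcp_rot'].round(2))
f=c-.01*CM[:,0]-.068*CM[:,2]
print(to(f+.150*CM[:,2]),((p+.1547*M[:,2]-f)@CM).round(4),(CM.T@M).round(3))
im=viewer.camera('side');cv2.imwrite('pics/s4.png',im);crop(im,215,60,100,100,6,'pics/s4c.png')
im=viewer.camera('top');cv2.imwrite('pics/t4.png',im);crop(im,120,110,100,100,6,'pics/t4c.png')
```

```text
9.2167 [0.5432 0.1877 0.4146] [-178.29   25.83 -159.51]
[ 5.81 -0.04 -0.93] [0.0585 0.0006 0.1438] [[-0.999 -0.006  0.053]
 [-0.008  1.    -0.026]
 [-0.053 -0.026 -0.998]]
```

View pics/s4c.png

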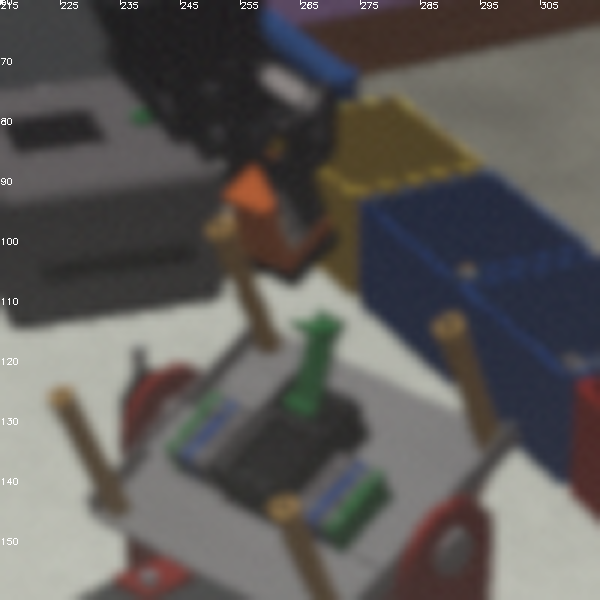

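View pics/t4c.png

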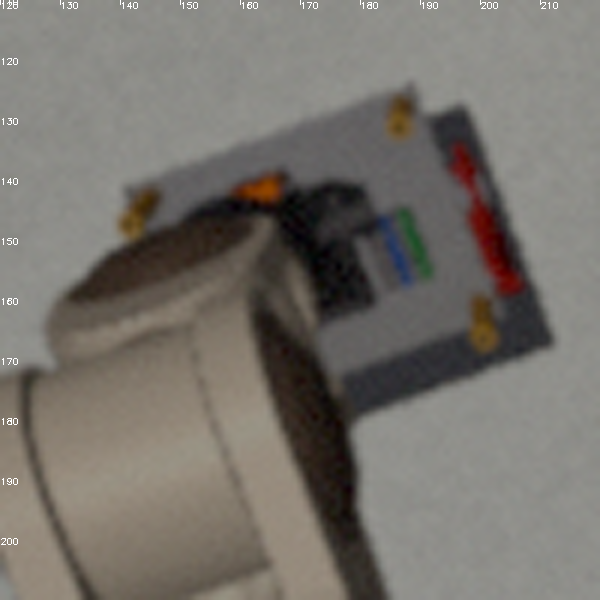

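>>> move_arm(commands=[{"claw":-1,"travel":[2.9,-0.02,0],"turn":0},{"claw":-1,"travel":[2.9,-0.02,0],"turn":0},{"claw":-1,"travel":[0,0,0],"turn":0},{"claw":-1,"travel":[0,0,0],"turn":0}])

```text
time: 9.65
ee_pos: [0.4965, 0.1698, 0.39]
tcp_rot: [-178.3, 25.9, -159.5]
wrist_force: [0.9, 0.5, -0.7]
opening: 0.0293
```

```bash
cat > rel.py <<'E'
from h import *
# relay in tool: grasp TCP pose (0.4472,-.0215,.1992) rpy (179.67,3.48,173.06); relay centre (.455,-.0215,.026), yaw -7
M0=rot([179.67,3.48,173.06]); p0=np.array([.4472,-.0215,.1992])
Rr=rot([0,0,-7]); pr=np.array([.455,-.0215,.026])
Rt=M0.T@Rr; pt=M0.T@(pr-p0)
def relay():
    t,p,M,o=st(); return p+M@pt, M@Rt
E
python3 - <<'E'
from rel import *
t,p,M,o=st();print(t,p.round(4),o['tcp_rot'].round(2))
f=c-.01*CM[:,0]-.068*CM[:,2]
q,Q=relay(); print('relay wrt floor',((q-f)@CM).round(4)); print((CM.T@Q).round(3))
im=viewer.camera('side');cv2.imwrite('pics/s5.png',im)
u0,v0,k=225,75,9
x=cv2.resize(im[v0:v0+65,u0:u0+75],None,fx=k,fy=k,interpolation=cv2.INTER_CUBIC)
x=cv2.convertScaleAbs(x,alpha=1.5)
co=np.array([[a,b,d] for a in(-18,18) for b in(-15,15) for d in(-26,-15,26)])/1000
for u,v in proj('side',q+co@Q.T): cv2.circle(x,(int((u-u0+.5)*k),int((v-v0+.5)*k)),2,(255,255,0),-1)
cv2.imwrite('pics/s5c.png',x)
im=viewer.camera('top');crop(im,120,110,100,100,6,'pics/t5c.png')
E
```

```text
9.65 [0.4965 0.1698 0.39  ] [-178.29   25.92 -159.5 ]
relay wrt floor [ 0.0013 -0.0008  0.1217]
[[ 1.    -0.005  0.006]
 [ 0.005  0.999  0.032]
 [-0.006 -0.032  0.999]]
```

View pics/s5c.png

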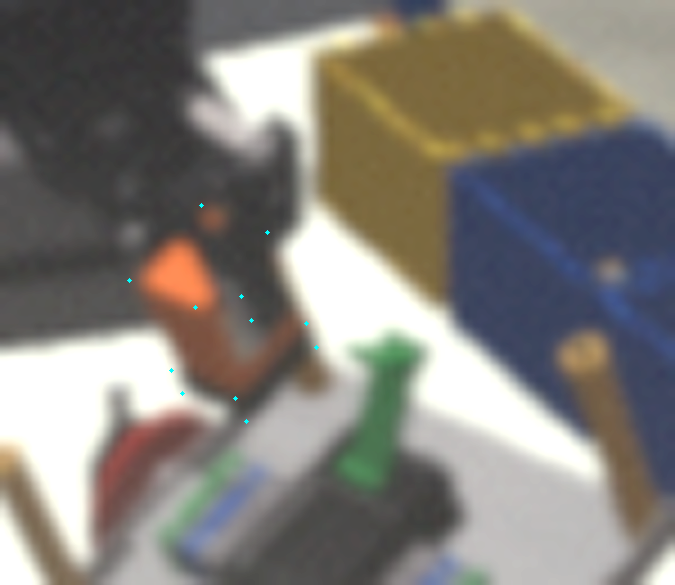

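View pics/t5c.png

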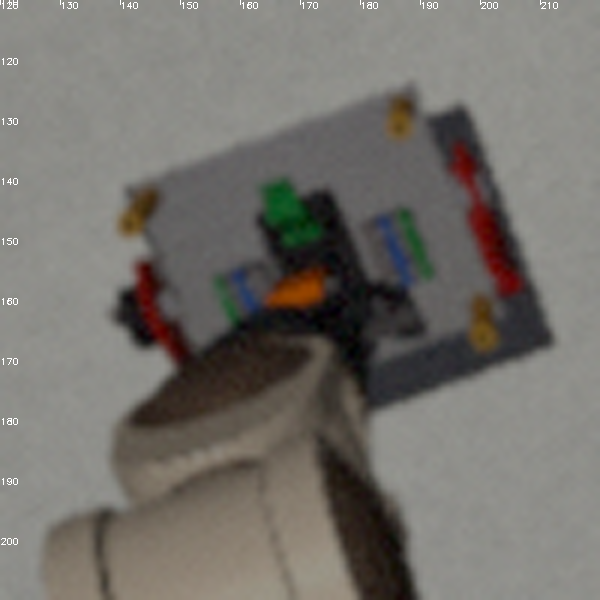

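Run:
```python
from rel import *
q,Q=relay()
im=cv2.imread('pics/s5.png')
u0,v0,k=235,95,20
x=cv2.resize(im[v0:v0+28,u0:u0+32],None,fx=k,fy=k,interpolation=cv2.INTER_CUBIC)
x=cv2.convertScaleAbs(x,alpha=1.8)
for j in range(0,32,2): cv2.putText(x,str(u0+j),(j*k,8),0,.35,(0,0,255)); 
for j in range(0,28,2): cv2.putText(x,str(v0+j),(0,j*k+k//2+4),0,.35,(0,0,255))
cv2.imwrite('pics/s5d.png',x)
co=np.array([[a,b,d] for a in(-18,18) for b in(-15,15) for d in(-26,-15,26)])/1000
print(np.c_[co*1000,proj('side',q+co@Q.T)].round(1))
def dirs(z): 
    a,b=proj('side',[q,q+.03*z]); return (b-a).round(2)
for tl in (10,15,20,23,26,30):
    print(tl,dirs(R.from_euler('ZY',[20,-tl],degrees=True).as_matrix()[:,2]))
```

```text
[[-18.  -15.  -26.  252.2 120.8]
 [-18.  -15.  -15.  251.  118.1]
 [-18.  -15.   26.  246.5 108.1]
 [-18.   15.  -26.  245.  117.6]
 [-18.   15.  -15.  243.8 115.1]
 [-18.   15.   26.  239.2 105.1]
 [ 18.  -15.  -26.  260.  112.5]
 [ 18.  -15.  -15.  258.9 109.8]
 [ 18.  -15.   26.  254.5  99.7]
 [ 18.   15.  -26.  252.8 109.5]
 [ 18.   15.  -15.  251.6 106.9]
 [ 18.   15.   26.  247.2  96.8]]
10 [-1.54 -8.68]
15 [-2.17 -8.2 ]
20 [-2.78 -7.65]
23 [-3.13 -7.29]
26 [-3.48 -6.91]
30 [-3.93 -6.38]
```

View pics/s5d.png

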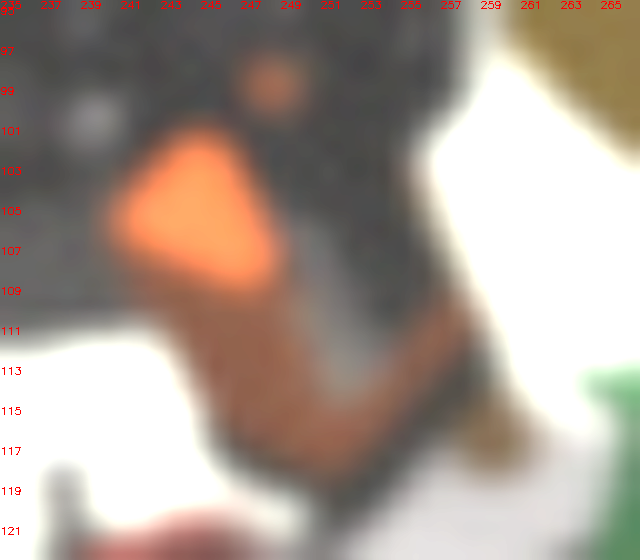

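Run:
```python
from rel import *
from scipy.optimize import least_squares
q,Q=relay()
co=np.array([[-18,-15,26],[-18,15,26],[-18,-15,-15],[-18,15,-15],[18,-15,-15]])/1000
ob=np.array([[248,108.5],[240.25,105.25],[251,118],[245,116],[258.5,110]])
def f(x):
    Q2=Q@R.from_euler('y',x[0],degrees=True).as_matrix()
    return (proj('side',q+Q@(np.r_[x[1],x[3],x[2]]/1000)+co@Q2.T)-ob).ravel()
for wt in (0,1):
    r=least_squares(lambda x:np.r_[f(x),.2*x[1],.2*x[2],x[3]*.5],[0,0,0,0]);print(r.x.round(2),f(r.x).round(2))
    break
```

```text
[ 1.07  1.21 -2.34 -0.4 ] [-0.82 -0.25 -0.37 -0.02  0.54  0.44 -0.65 -0.65  0.94  0.31]
```

>>> move_arm(commands=[{"claw":-1,"travel":[0.2,0.1,2],"turn":0},{"claw":-1,"travel":[0,0,2],"turn":0},{"claw":-1,"travel":[0,0,2],"turn":0},{"claw":-1,"travel":[0,0,1.3],"turn":0},{"claw":-1,"travel":[0,0,0],"turn":0}])

```text
time: 10.17
ee_pos: [0.5259, 0.1796, 0.3209]
tcp_rot: [-178.3, 25.7, -159.5]
wrist_force: [-0.5, -0.2, -1.8]
opening: 0.0293
```

```bash
cat > look.py <<'E'
import sys
from rel import *
t,p,M,o=st();print(t,p.round(4),o['tcp_rot'].round(2),'F',o['wrist_force'].round(1),o['opening'].round(4))
f=c-.01*CM[:,0]-.068*CM[:,2]
q,Q=relay(); print('relay wrt floor',((q-f)@CM).round(4),'F chassis',(o['wrist_force']@CM).round(1))
n=sys.argv[1]
im=viewer.camera('side');cv2.imwrite(f'pics/s{n}.png',im)
u0,v0,k=225,85,8
x=cv2.resize(im[v0:v0+70,u0:u0+75],None,fx=k,fy=k,interpolation=cv2.INTER_CUBIC)
cv2.imwrite(f'pics/s{n}c.png',cv2.convertScaleAbs(x,alpha=1.6))
E
python3 look.py 6
```

```text
Traceback (most recent call last):
  File "look.py", line 3, in <module>
    t,p,M,o=st();print(t,p.round(4),o['tcp_rot'].round(2),'F',o['wrist_force'].round(1),o['opening'].round(4))
                                                                                        ^^^^^^^^^^^^^^^^^^
AttributeError: 'float' object has no attribute 'round'
```

```bash
sed -i "s/,o\['opening'\].round(4)/,round(o['opening'],4)/" look.py; python3 look.py 6
```

```text
10.1667 [0.5259 0.1796 0.3209] [-178.29   25.73 -159.49] F [-0.5 -0.2 -1.8] 0.0293
relay wrt floor [ 0.0024 -0.0017  0.046 ] F chassis [-1.2  0.  -1.4]
```

View pics/s6c.png

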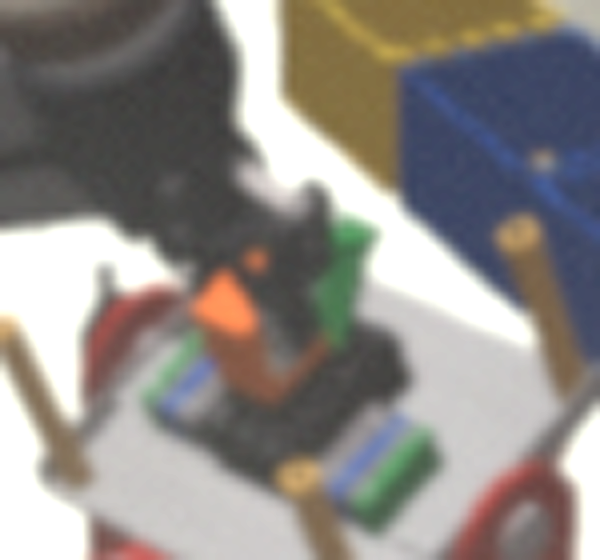

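>>> move_arm(commands=[{"claw":-1,"travel":[0.3,0.18,0],"turn":0},{"claw":-1,"travel":[0.03,0.01,0.4],"turn":0},{"claw":-1,"travel":[0.03,0.01,0.4],"turn":0},{"claw":-1,"travel":[0.02,0.01,0.3],"turn":0}])

```text
time: 10.55
ee_pos: [0.5257, 0.1814, 0.3126]
tcp_rot: [-178.3, 26.0, -159.5]
wrist_force: [-0.1, 0.2, -1.9]
opening: 0.0293
```

```bash
python3 look.py 7
```

```text
10.55 [0.5257 0.1814 0.3126] [-178.28   26.03 -159.48] F [-0.1  0.2 -1.9] 0.0293
relay wrt floor [0.0005 0.0001 0.0382] F chassis [-0.8  0.2 -1.8]
```

View pics/s7c.png

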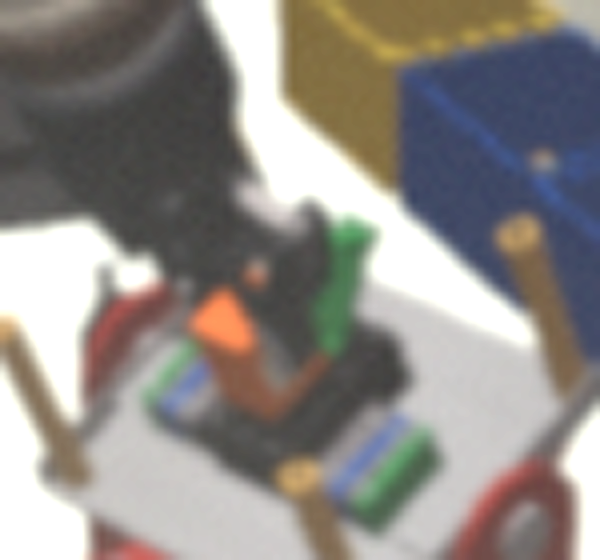

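>>> move_arm(commands=[{"claw":-1,"travel":[0.02,0.01,0.35],"turn":0},{"claw":-1,"travel":[0.02,0.01,0.35],"turn":0}])

```text
time: 10.77
ee_pos: [0.5283, 0.1824, 0.3057]
tcp_rot: [-178.3, 26.0, -159.5]
wrist_force: [-0.3, 0.6, -1.3]
opening: 0.0294
```

>>> move_arm(commands=[{"claw":-1,"travel":[0.02,0.01,0.3],"turn":0},{"claw":-1,"travel":[0,0,0],"turn":0}])

```text
time: 10.93
ee_pos: [0.5292, 0.1824, 0.3044]
tcp_rot: [-178.2, 26.1, -159.5]
wrist_force: [-8.3, -5.5, 10.4]
opening: 0.0295
```

```bash
python3 look.py 8
```

```text
10.9333 [0.5292 0.1824 0.3044] [-178.24   26.07 -159.51] F [-8.3 -5.5 10.4] 0.0295
relay wrt floor [ 0.0008 -0.0003  0.0293] F chassis [-4.9 -2.4 13.3]
```

View pics/s8c.png

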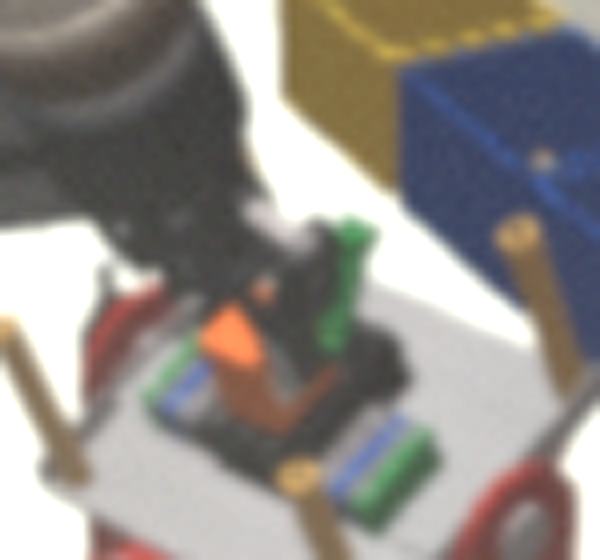

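Run:
```python
from rel import *
f=c-.01*CM[:,0]-.068*CM[:,2]
for h in(0,2,4,6): print(h,proj('side',f+CM@np.array([-.018,-.015,.011+h/1000])).round(1), proj('side',f+CM@np.array([-.018,-.015,.052+h/1000])).round(1),proj('side',f+CM@np.array([.018,-.015,.011+h/1000])).round(1))
print(proj('side',f+CM@np.array([-.018,-.015,.012])))
im=cv2.imread('pics/s8.png')
u0,v0,k=246,116,25
x=cv2.resize(im[v0:v0+24,u0:u0+28],None,fx=k,fy=k,interpolation=cv2.INTER_CUBIC)
x=cv2.convertScaleAbs(x,alpha=1.8)
for j in range(0,28,2): cv2.putText(x,str(u0+j),(j*k,8),0,.35,(0,0,255)); 
for j in range(0,24,2): cv2.putText(x,str(v0+j),(0,j*k+k//2+4),0,.35,(0,0,255))
cv2.imwrite('pics/s8d.png',x)
```

```text
0 [[259.4 140.2]] [[255.6 131.4]] [[266.8 132.2]]
2 [[259.2 139.8]] [[255.4 131. ]] [[266.6 131.7]]
4 [[259.  139.4]] [[255.2 130.5]] [[266.4 131.3]]
6 [[258.8 138.9]] [[255.  130.1]] [[266.3 130.9]]
[[259.29313286 139.98516815]]
```

View pics/s8d.png

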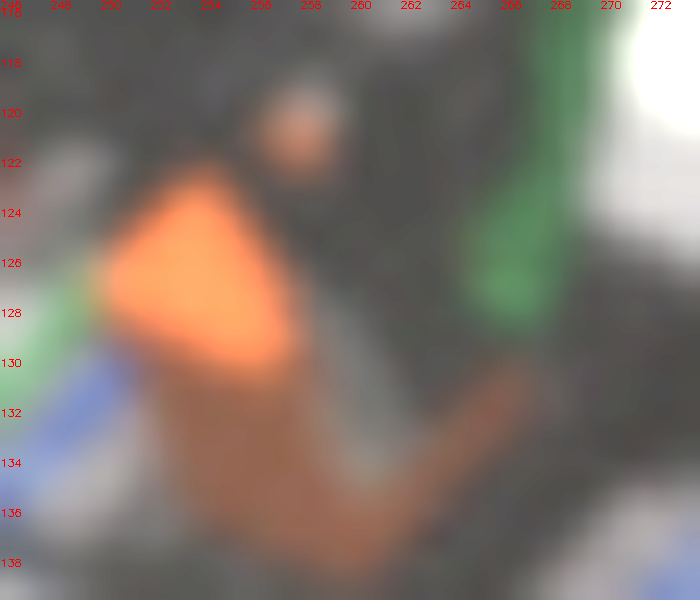

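>>> move_arm(commands=[{"claw":-1,"travel":[0.15,-0.05,0],"turn":0},{"claw":-1,"travel":[0,0,0],"turn":0}])

```text
time: 11.15
ee_pos: [0.5286, 0.1819, 0.304]
tcp_rot: [-178.3, 26.2, -159.5]
wrist_force: [-2.7, -1.1, 7.5]
opening: 0.0296
```

```bash
python3 look.py 9
```

```text
11.15 [0.5286 0.1819 0.304 ] [-178.28   26.18 -159.49] F [-2.7 -1.1  7.5] 0.0296
relay wrt floor [ 0.0003 -0.0005  0.0292] F chassis [ 0.2 -0.1  8.1]
```

>>> move_arm(commands=[{"claw":-1,"travel":[0.05,0,0.2],"turn":0},{"claw":-1,"travel":[0,0,0],"turn":0}])

```text
time: 11.37
ee_pos: [0.5286, 0.1819, 0.3039]
tcp_rot: [-178.3, 26.2, -159.5]
wrist_force: [-16.3, -5.9, 20.9]
opening: 0.0293
```

```bash
python3 look.py 10
```

```text
11.3667 [0.5286 0.1819 0.3039] [-178.28   26.24 -159.48] F [-16.3  -5.9  20.9] 0.0293
relay wrt floor [ 0.0004 -0.0004  0.0291] F chassis [-7.9  0.  26. ]
```

>>> move_arm(commands=[{"claw":-1,"travel":[0.15,0,-0.05],"turn":0},{"claw":-1,"travel":[0,0,0],"turn":0}])

```text
time: 11.58
ee_pos: [0.5278, 0.1816, 0.3035]
tcp_rot: [-178.3, 26.4, -159.5]
wrist_force: [-6.1, -2.5, 15.8]
opening: 0.0294
```

```bash
python3 look.py 11
```

```text
11.5833 [0.5278 0.1816 0.3035] [-178.28   26.36 -159.49] F [-6.1 -2.5 15.8] 0.0294
relay wrt floor [-0.0002 -0.0004  0.0291] F chassis [-0.  -0.3 17.1]
```

>>> move_arm(commands=[{"claw":-1,"travel":[0,0,-0.12],"turn":0},{"claw":0.1,"travel":[0,0,0],"turn":0},{"claw":0.1,"travel":[0,0,0],"turn":0},{"claw":0.1,"travel":[0,0,0],"turn":0},{"claw":0.1,"travel":[0,0,0],"turn":0}])

```text
time: 12.05
ee_pos: [0.5265, 0.1811, 0.3004]
tcp_rot: [-178.3, 25.9, -159.5]
wrist_force: [1.2, 0.7, -0.5]
opening: 0.0469
```

>>> move_arm(commands=[{"claw":0.1,"travel":[0,0,-2],"turn":0},{"claw":0.1,"travel":[0,0,-3],"turn":0},{"claw":0.1,"travel":[0,0,-3],"turn":0},{"claw":-0.2,"travel":[-3,0,-3],"turn":0},{"claw":-1,"travel":[-4,0,-1],"turn":0}])

```text
time: 12.47
ee_pos: [0.5328, 0.1874, 0.443]
tcp_rot: [-178.3, 26.2, -159.5]
wrist_force: [0.8, 0.3, 1.3]
opening: 0.0237
```

```bash
python3 look.py 12
python3 - <<'E'
from h import *
im=viewer.camera('top');cv2.imwrite('pics/t12.png',im);crop(im,130,110,90,85,7,'pics/t12c.png')
E
```

```text
12.4667 [0.5328 0.1874 0.443 ] [-178.28   26.16 -159.49] F [0.8 0.3 1.3] 0.0237
relay wrt floor [0.0596 0.0033 0.1551] F chassis [1.3 0.1 0.9]
```

View pics/s12c.png

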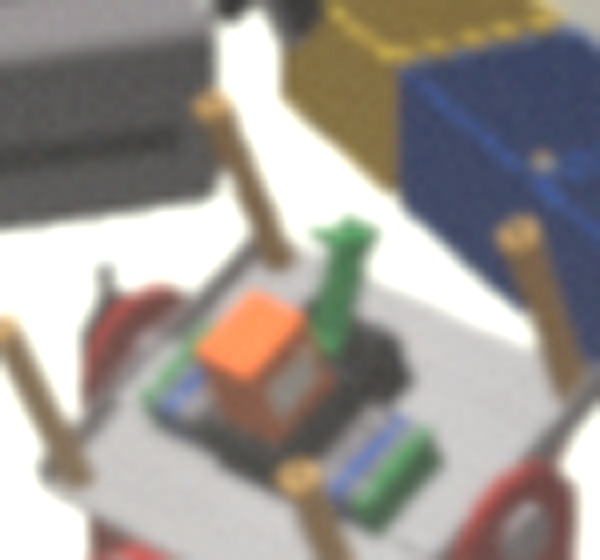

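View pics/t12c.png

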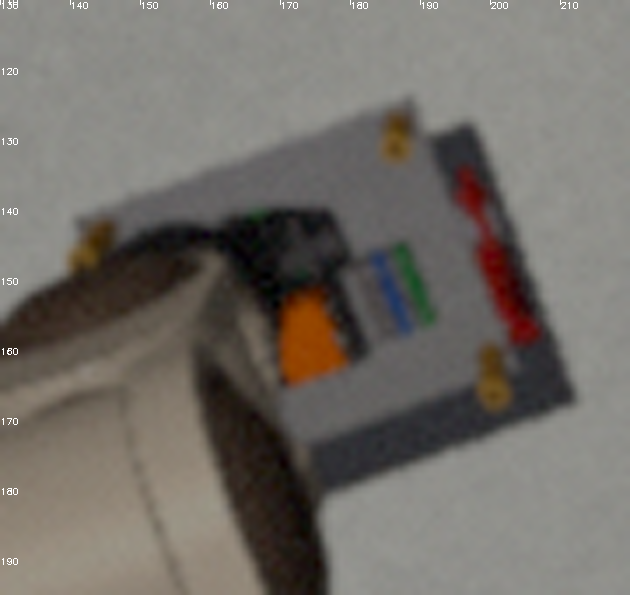

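Run:
```python
from rel import *
f=c-.01*CM[:,0]-.068*CM[:,2]
im=cv2.imread('pics/s12.png')
u0,v0,k=244,108,20
x=cv2.resize(im[v0:v0+36,u0:u0+32],None,fx=k,fy=k,interpolation=cv2.INTER_CUBIC)[:600]
x=cv2.convertScaleAbs(x,alpha=1.6)
co=np.array([[a,b,d] for a in(-18,18) for b in(-15,15) for d in(11,52)])/1000
for u,v in proj('side',f+co@CM.T): cv2.circle(x,(int((u-u0+.5)*k),int((v-v0+.5)*k)),3,(255,255,0),-1)
# mouth corners of socket block 72x46, z 12
for u,v in proj('side',f+np.array([[a,b,12] for a in(-36,36) for b in(-23,23)])/1000@CM.T): cv2.circle(x,(int((u-u0+.5)*k),int((v-v0+.5)*k)),4,(255,0,255),-1)
for j in range(0,32,2): cv2.putText(x,str(u0+j),(j*k,8),0,.35,(0,0,255)); 
for j in range(0,30,2): cv2.putText(x,str(v0+j),(0,j*k+k//2+4),0,.35,(0,0,255))
cv2.imwrite('pics/s12d.png',x)
```

```text
(no output)
```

View pics/s12d.png

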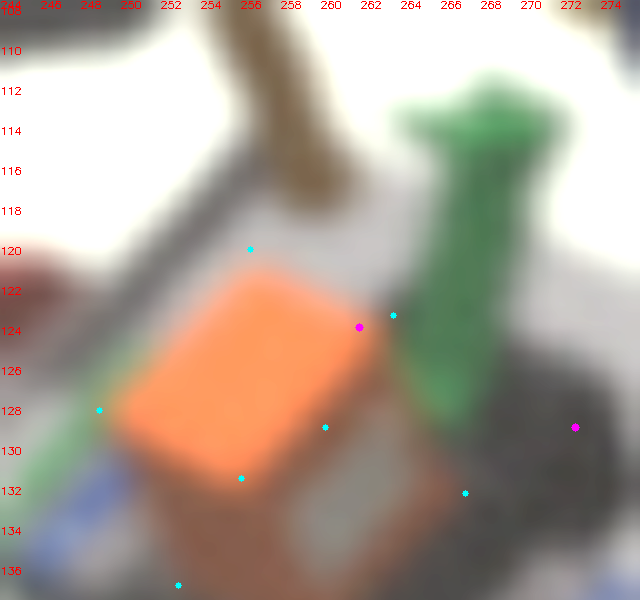

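Run:
```python
from rel import *
f=c-.01*CM[:,0]-.068*CM[:,2]
H=f+CM@np.array([.028,0,.012])
print('hinge',proj('side',H),proj('top',H))
for a in(0,.5,.6,.7,.8,.9,1.0):
    T=H+CM@np.array([.045*np.sin(a),0,.045*np.cos(a)]); print(a,proj('side',T).round(1),proj('top',T).round(1))
t,p,M,o=st();print((CM.T@M).round(3),((p+.173*M[:,2]-f)@CM).round(4),o['opening'])
```

```text
hinge [[265.19634101 128.09161259]] [[170.18600752 148.54883332]]
0 [[261.2 118.3]] [[169.4 150.8]]
0.5 [[266.2 114.7]] [[166.9 144.6]]
0.6 [[267.2 114.4]] [[166.5 143.4]]
0.7 [[268.1 114.2]] [[166.2 142.3]]
0.8 [[269.1 114.2]] [[165.9 141.3]]
0.9 [[270.  114.3]] [[165.6 140.3]]
1.0 [[270.8 114.5]] [[165.4 139.5]]
[[-0.998 -0.007  0.062]
 [-0.008  1.    -0.026]
 [-0.062 -0.026 -0.998]] [0.0681 0.0034 0.1538] 0.00889702351716335
```

>>> move_arm(commands=[{"claw":-1,"travel":[-1.3,0,3],"turn":0},{"claw":-1,"travel":[0,0,3],"turn":0},{"claw":-1,"travel":[0,0,2.5],"turn":0},{"claw":-1,"travel":[0,0,1.5],"turn":0},{"claw":-1,"travel":[0,0,0],"turn":0}])

```text
time: 12.98
ee_pos: [0.5879, 0.2047, 0.3492]
tcp_rot: [-178.3, 25.6, -159.5]
wrist_force: [0.3, 0.2, 1.0]
opening: -0.0002
```

```bash
cat > lk.py <<'E'
import sys
from rel import *
t,p,M,o=st()
f=c-.01*CM[:,0]-.068*CM[:,2]
print(t,'tip wrt floor',((p+.173*M[:,2]-f)@CM*1000).round(1),'F chassis',(o['wrist_force']@CM).round(1),'open',round(o['opening'],4),o['tcp_rot'].round(2))
n=sys.argv[1]
im=viewer.camera('side');cv2.imwrite(f'pics/s{n}.png',im)
u0,v0,k=225,85,8
x=cv2.resize(im[v0:v0+70,u0:u0+75],None,fx=k,fy=k,interpolation=cv2.INTER_CUBIC)
cv2.imwrite(f'pics/s{n}c.png',cv2.convertScaleAbs(x,alpha=1.6))
E
python3 lk.py 13
```

```text
12.9833 tip wrt floor [77.2  0.8 46.6] F chassis [0.7 0.  0.8] open -0.0002 [-178.3    25.55 -159.5 ]
```

View pics/s13c.png

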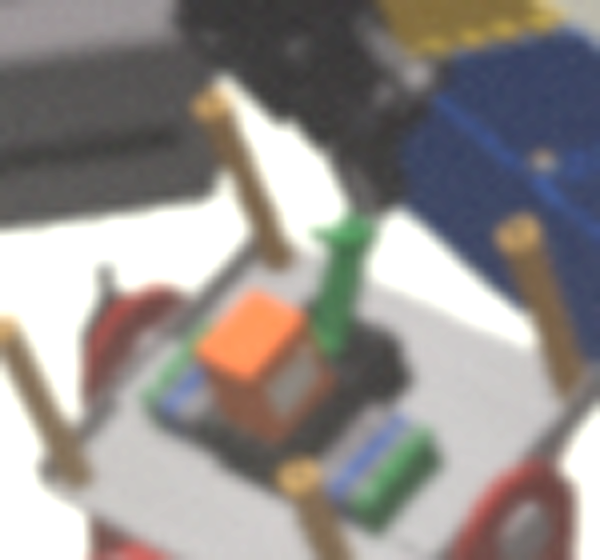

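>>> move_arm(commands=[{"claw":-1,"travel":[-0.6,0,0.2],"turn":0},{"claw":-1,"travel":[0,0,0.6],"turn":0},{"claw":-1,"travel":[0,0,0],"turn":0},{"claw":-1,"travel":[0.8,0,0],"turn":0},{"claw":-1,"travel":[0.8,0,0],"turn":0}])

```text
time: 13.45
ee_pos: [0.5835, 0.2029, 0.346]
tcp_rot: [-178.3, 26.4, -159.5]
wrist_force: [10.6, 3.7, 17.7]
opening: 0.0002
```

```bash
python3 lk.py 14
```

```text
13.45 tip wrt floor [74.2  0.6 45.7] F chassis [17.2 -0.1 11.9] open 0.0002 [-178.28   26.41 -159.48]
```

View pics/s14c.png

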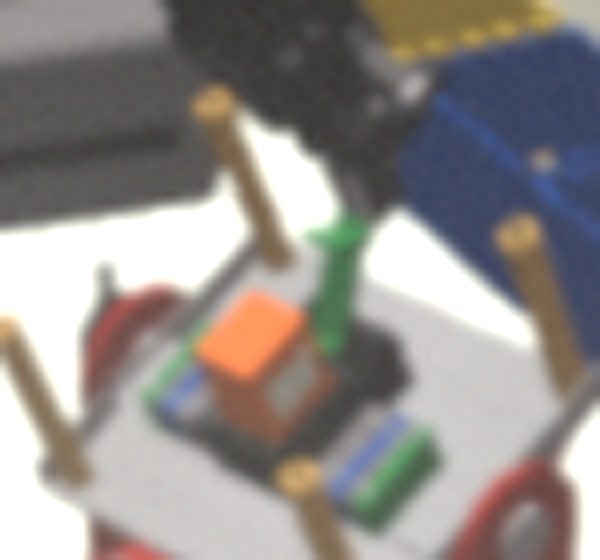

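>>> move_arm(commands=[{"claw":-1,"travel":[-1.2,0,-0.8],"turn":0},{"claw":-1,"travel":[-1.2,0,0],"turn":0},{"claw":-1,"travel":[0,0,0.6],"turn":0},{"claw":-1,"travel":[0,0,0.6],"turn":0},{"claw":-1,"travel":[0,0,0],"turn":0}])

```text
time: 13.92
ee_pos: [0.6041, 0.2104, 0.3473]
tcp_rot: [-178.3, 25.8, -159.5]
wrist_force: [-0.8, -0.4, -0.9]
opening: 0.0
```

```bash
python3 lk.py 15
```

```text
13.9167 tip wrt floor [93.   0.6 38.2] F chassis [-1.2 -0.1 -0.5] open 0.0 [-178.29   25.76 -159.49]
```

View pics/s15c.png

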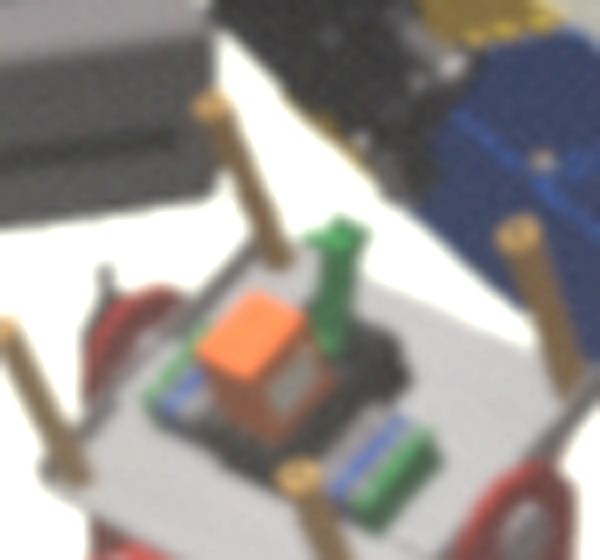

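>>> move_arm(commands=[{"claw":-1,"travel":[0,0,0.4],"turn":0},{"claw":-1,"travel":[0.8,0,0],"turn":0},{"claw":-1,"travel":[0.8,0,0],"turn":0},{"claw":-1,"travel":[0,0,0],"turn":0}])

```text
time: 14.3
ee_pos: [0.5914, 0.2056, 0.3382]
tcp_rot: [-178.3, 25.8, -159.5]
wrist_force: [0.3, 0.1, 0.1]
opening: 0.0003
```

```bash
python3 lk.py 16
```

```text
14.3 tip wrt floor [77.2  0.4 35.1] F chassis [ 0.3  0.  -0.1] open 0.0003 [-178.29   25.84 -159.49]
```

View pics/s16c.png

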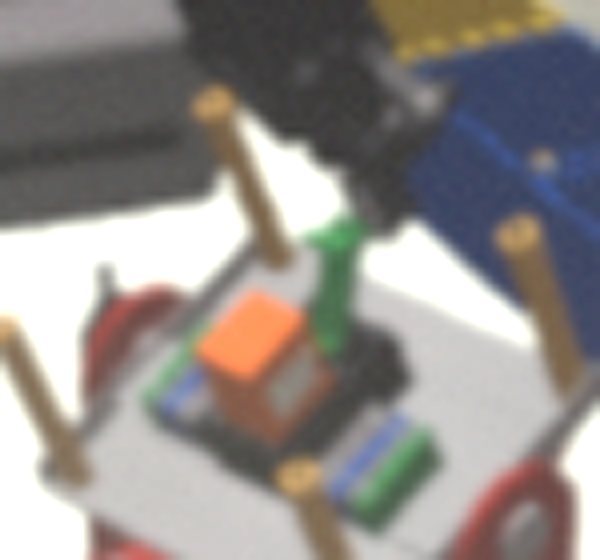

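No contact yet, and the tips are now below the tab. Pushing on.

>>> move_arm(commands=[{"claw":-1,"travel":[0.7,0,0],"turn":0},{"claw":-1,"travel":[0.7,0,0],"turn":0}])

```text
time: 14.52
ee_pos: [0.5811, 0.2017, 0.3344]
tcp_rot: [-178.3, 26.1, -159.5]
wrist_force: [1.8, 1.6, 4.3]
opening: 0.0002
```

>>> move_arm(commands=[{"claw":-1,"travel":[0.6,0,0],"turn":0}])

```text
time: 14.6
ee_pos: [0.5756, 0.1996, 0.3312]
tcp_rot: [-178.3, 26.1, -159.5]
wrist_force: [0.4, 0.8, 3.2]
opening: 0.0002
```

```bash
python3 lk.py 17
```

```text
14.6 tip wrt floor [59.6  0.2 35.3] F chassis [1.8 0.6 2.8] open 0.0002 [-178.28   26.06 -159.49]
```

View pics/s17c.png

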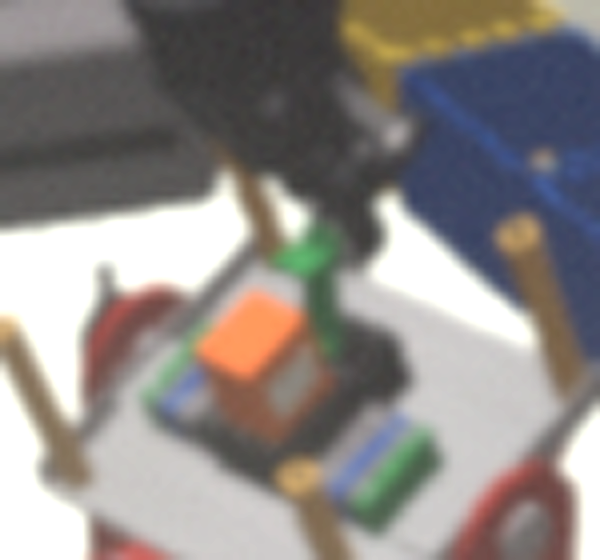

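Moving with about 2 N. Continue.

>>> move_arm(commands=[{"claw":-1,"travel":[0.6,0,0],"turn":0},{"claw":-1,"travel":[0.5,0,0],"turn":0}])

```text
time: 14.82
ee_pos: [0.5663, 0.1961, 0.3255]
tcp_rot: [-178.3, 26.0, -159.5]
wrist_force: [0.7, 0.6, 1.4]
opening: -0.0002
```

>>> move_arm(commands=[{"claw":-1,"travel":[0.3,0,0],"turn":0},{"claw":-1,"travel":[0,0,0],"turn":0}])

```text
time: 14.98
ee_pos: [0.564, 0.1953, 0.3244]
tcp_rot: [-178.3, 26.0, -159.5]
wrist_force: [2.6, 0.8, -1.0]
opening: 0.0001
```

```bash
python3 lk.py 18
```

```text
14.9833 tip wrt floor [45.3  0.2 33.8] F chassis [ 2.1 -0.1 -2. ] open 0.0001 [-178.29   25.99 -159.49]
```

View pics/s18c.png

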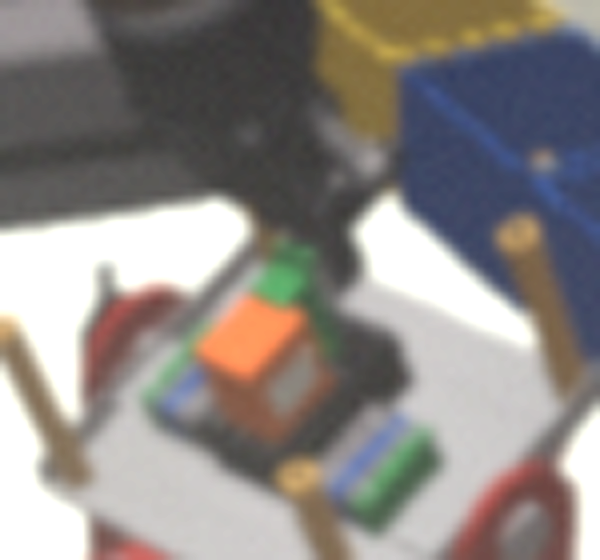

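>>> move_arm(commands=[{"claw":-1,"travel":[0.25,0,0],"turn":0},{"claw":-1,"travel":[0,0,0],"turn":0}])

```text
time: 15.2
ee_pos: [0.5629, 0.1949, 0.3241]
tcp_rot: [-178.3, 26.2, -159.5]
wrist_force: [11.3, 4.3, -0.2]
opening: 0.0001
```

>>> move_arm(commands=[{"claw":-1,"travel":[0.2,0,0],"turn":0},{"claw":-1,"travel":[0,0,0],"turn":0}])

```text
time: 15.37
ee_pos: [0.562, 0.1945, 0.3239]
tcp_rot: [-178.3, 26.3, -159.5]
wrist_force: [17.6, 6.7, -1.4]
opening: -0.0002
```

```bash
python3 lk.py 19
```

```text
15.3667 tip wrt floor [44.   0.1 34.2] F chassis [16.8  0.2 -8.6] open -0.0002 [-178.29   26.31 -159.48]
```

View pics/s19c.png

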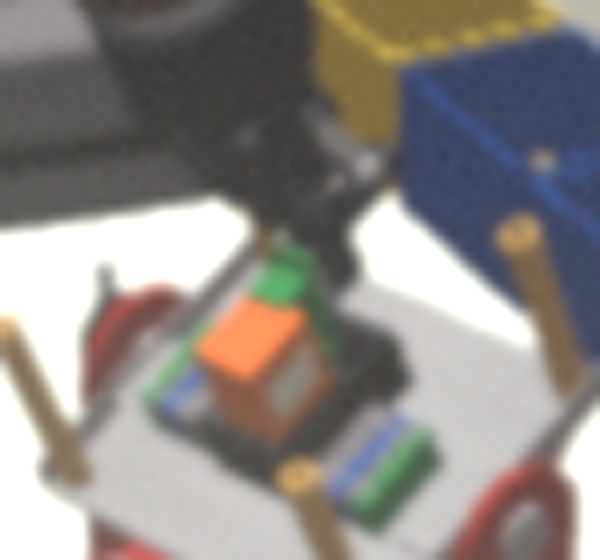

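>>> move_arm(commands=[{"claw":-1,"travel":[-0.8,0,0],"turn":0},{"claw":-1,"travel":[-1.5,0,0],"turn":0},{"claw":-1,"travel":[0,0,-3],"turn":0},{"claw":-1,"travel":[0,0,-4],"turn":0},{"claw":-1,"travel":[0,0,-4],"turn":0}])

```text
time: 15.83
ee_pos: [0.533, 0.1873, 0.4306]
tcp_rot: [-178.3, 25.7, -159.5]
wrist_force: [0.9, 0.8, -0.1]
opening: -0.0002
```

```bash
python3 lk.py 20
cat > arm.py <<'E'
import numpy as np
L1,L2,d,p,sr,sz=.406,.492,.2457,.0026,.022,.203
def ik(r,z,t):
    t=np.radians(t); x=r-sr-p*np.cos(t)-d*np.sin(t); y=z-sz-p*np.sin(t)+d*np.cos(t)
    D=x*x+y*y; s=(D-L1**2-L2**2)/(2*L1*L2)  # sin q3
    if abs(s)>1: return None
    q3=np.arcsin(s); a=np.arctan2(x,y); 
    b=np.arctan2(L2*np.cos(q3),L1+L2*np.sin(q3))
    q2=a-b; return np.degrees([q2,q3]).round(1).tolist()+[round(90-np.degrees(t)-np.degrees(q2)+np.degrees(q3),1)]
E
python3 - <<'E'
from arm import *
print(ik(.7799,.404,0),ik(.864,.467,24.2),ik(.55,.404,0))
for t in(26,10,0):
    for z in(.2,.3,.4,.5,.6):
        print(t,z,[ik(r,z,t) for r in(.2,.25,.3,.35,.4)])
E
```

```text
15.8333 tip wrt floor [ 56.2   3.2 144. ] F chassis [ 1.   0.4 -0.5] open -0.0002 [-178.29   25.69 -159.49]
[45.9, 65.4, np.float64(109.5)] [45.8, 70.4, np.float64(90.3)] [5.0, 9.9, np.float64(94.9)]
26 0.2 [[-80.6, -62.8, np.float64(81.8)], [-66.1, -60.0, np.float64(70.1)], [-52.8, -56.1, np.float64(60.6)], [-40.9, -51.5, np.float64(53.4)], [-30.4, -46.2, np.float64(48.3)]]
26 0.3 [[-71.8, -49.1, np.float64(86.7)], [-61.8, -47.1, np.float64(78.7)], [-51.9, -44.2, np.float64(71.7)], [-42.4, -40.4, np.float64(66.0)], [-33.4, -36.0, np.float64(61.4)]]
26 0.4 [[-63.6, -34.9, np.float64(92.7)], [-55.9, -33.3, np.float64(86.6)], [-48.1, -30.9, np.float64(81.2)], [-40.2, -27.7, np.float64(76.5)], [-32.5, -23.8, np.float64(72.7)]]
26 0.5 [[-55.2, -19.8, np.float64(99.4)], [-48.9, -18.4, np.float64(94.5)], [-42.4, -16.2, np.float64(90.1)], [-35.7, -13.4, np.float64(86.4)], [-29.0, -9.8, np.float64(83.2)]]
26 0.6 [[-46.1, -3.2, np.float64(106.9)], [-40.7, -1.8, np.float64(102.9)], [-35.1, 0.2, np.float64(99.3)], [-29.2, 3.0, np.float64(96.2)], [-23.2, 6.5, np.float64(93.6)]]
10 0.2 [[-61.6, -
[... 1056 characters left out ...]
[-49.8, -40.4, np.float64(99.4)], [-40.8, -36.7, np.float64(94.1)], [-32.2, -32.3, np.float64(89.9)], [-24.1, -27.4, np.float64(86.7)], [-16.4, -21.8, np.float64(84.5)]]
0 0.4 [[-45.6, -26.8, np.float64(108.8)], [-38.2, -23.6, np.float64(104.5)], [-30.7, -19.8, np.float64(101.0)], [-23.4, -15.2, np.float64(98.2)], [-16.3, -10.1, np.float64(96.2)]]
0 0.5 [[-39.7, -11.8, np.float64(117.9)], [-33.3, -8.9, np.float64(114.4)], [-26.7, -5.2, np.float64(111.5)], [-20.1, -0.9, np.float64(109.1)], [-13.4, 4.1, np.float64(107.5)]]
0 0.6 [[-32.1, 5.3, np.float64(127.4)], [-26.3, 8.2, np.float64(124.5)], [-20.3, 11.8, np.float64(122.2)], [-14.1, 16.3, np.float64(120.4)], [-7.6, 21.6, np.float64(119.2)]]
```

View pics/s20c.png

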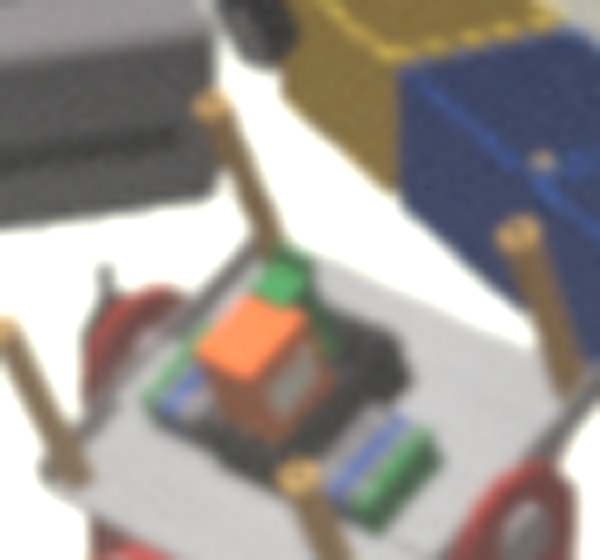

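Run:
```python
from h import *
t,p,M,o=st(); print(to([.31,.113,.32],0), (M.T@np.array([-.94,-.342,0])).round(2))
```

```text
[26.22  0.86  0.45] [ 0.9  -0.   -0.44]
```

>>> move_arm(commands=[{"claw":-1,"travel":[3.8,0.1,0],"turn":0},{"claw":-1,"travel":[3.8,0.1,0],"turn":0},{"claw":-1,"travel":[3.8,0.1,0],"turn":0},{"claw":-1,"travel":[3.8,0.1,0],"turn":0},{"claw":-1,"travel":[3.8,0.1,0],"turn":0}])

```text
time: 16.3
ee_pos: [0.3705, 0.1318, 0.3465]
tcp_rot: [-178.3, 25.9, -159.5]
wrist_force: [-0.8, -0.4, 1.3]
opening: 0.0003
```

>>> move_arm(commands=[{"claw":-1,"travel":[3.8,0.1,0],"turn":0},{"claw":-1,"travel":[3,0.1,-1.4],"turn":0},{"claw":-1,"travel":[3,0,-1.4],"turn":0},{"claw":-1,"travel":[3,0,-1.4],"turn":0},{"claw":-1,"travel":[3,0,-1.4],"turn":0}])

```text
time: 16.72
ee_pos: [0.2656, 0.0979, 0.3456]
tcp_rot: [-178.3, 22.5, -159.6]
wrist_force: [0.4, 0.2, 0.3]
opening: -0.0002
```

Run:
```python
from h import *
t,p,M,o=st(); print(t,p.round(4),o['tcp_rot'].round(1),o['q'].round(1), (M.T@np.array([-.94,-.342,0])).round(2))
```

```text
16.7167 [0.2656 0.0979 0.3456] [-178.3   22.5 -159.6] [ 21.  -48.5 -36.4  79.6  -2.    0.6] [ 0.92 -0.   -0.38]
```

>>> move_arm(commands=[{"claw":-1,"travel":[4,0,-1.5],"turn":0},{"claw":-1,"travel":[4,0,-1.5],"turn":0},{"claw":-1,"travel":[4,0,-1.3],"turn":0},{"claw":-1,"travel":[4,0,-1.2],"turn":0},{"claw":-1,"travel":[4,0,-1.1],"turn":0}])

```text
time: 17.13
ee_pos: [0.2035, 0.0902, 0.3978]
tcp_rot: [-177.7, 13.9, -159.9]
wrist_force: [-0.3, 1.1, -1.1]
opening: -0.0001
```

Run:
```python
from h import *
t,p,M,o=st(); print(t,p.round(4),o['tcp_rot'].round(1),o['q'].round(1), (M.T@np.array([-.94,-.342,0])).round(2))
```

```text
17.1333 [0.2035 0.0902 0.3978] [-177.7   13.9 -159.9] [ 25.7 -48.5 -28.9  95.9  -3.6   5.5] [ 0.97 -0.01 -0.24]
```

>>> move_arm(commands=[{"claw":-1,"travel":[4,-0.7,0.3],"turn":0},{"claw":-1,"travel":[4,-0.7,0.3],"turn":0},{"claw":-1,"travel":[4,-0.5,0.3],"turn":0}])

```text
time: 17.38
ee_pos: [0.1826, 0.0731, 0.4007]
tcp_rot: [-177.3, 8.7, -160.1]
wrist_force: [-0.5, 0.0, 0.2]
opening: -0.0002
```

Run:
```python
from h import *
t,p,M,o=st(); print(t,p.round(4),o['tcp_rot'].round(1),o['q'].round(1), (M.T@np.array([-.94,-.342,0])).round(2))
```

```text
17.3833 [0.1826 0.0731 0.4007] [-177.3    8.7 -160.1] [ 23.7 -48.5 -28.  102.   -3.3   3.7] [ 0.99 -0.01 -0.15]
```

Run:
```python
from h import *
t,p,M,o=st(); z=M[:,2]; print(z.round(3), np.degrees(np.arctan2(z[1],z[0])), np.degrees(np.arctan2(p[1],p[0])))
```

```text
[ 0.158  0.007 -0.987] 2.5445792854436107 21.82299882248224
```

Run:
```python
from h import *
t,p,M,o=st(); print(to([.215,.01,.39],0),(M.T@np.array([-1,0,0])).round(2))
```

```text
[-0.73 -6.97  1.53] [ 0.93  0.33 -0.16]
```

>>> move_arm(commands=[{"claw":-1,"travel":[-0.4,-3.5,0.8],"turn":0},{"claw":-1,"travel":[-0.4,-3.5,0.8],"turn":0},{"claw":-1,"travel":[3.8,1.35,-0.4],"turn":0},{"claw":-1,"travel":[3.8,1.35,-0.3],"turn":0},{"claw":-1,"travel":[3.8,1.35,0],"turn":0}])

```text
time: 17.8
ee_pos: [0.1603, 0.0519, 0.4168]
tcp_rot: [-177.6, 4.2, -160.8]
wrist_force: [0.1, 0.3, 0.4]
opening: 0.0002
```

Run:
```python
from h import *
t,p,M,o=st(); z=M[:,2]; print(t,p.round(4),z.round(3), np.degrees(np.arctan2(z[1],z[0])), o['q'].round(1),(M.T@np.array([-1,0,0])).round(2))
```

```text
17.8 [0.1603 0.0519 0.4168] [ 0.082 -0.015 -0.997] -10.61778439377238 [ 19.5 -48.5 -25.8 108.6  -2.4   0.3] [ 0.94  0.33 -0.08]
```

Run:
```python
from h import *
t,p,M,o=st(); print(to([.22,-.04,.39],0),(M.T@np.array([-.983,.184,0])).round(2))
```

```text
[ -2.41 -10.51   3.3 ] [ 0.87  0.49 -0.08]
```

>>> move_arm(commands=[{"claw":-1,"travel":[-1.2,-1.7,1.2],"turn":0},{"claw":-1,"travel":[-0.6,-2.2,0.7],"turn":0},{"claw":-1,"travel":[-0.6,-2.2,0.7],"turn":0},{"claw":-1,"travel":[0,-2.2,0.7],"turn":0},{"claw":-1,"travel":[0,-2.2,0],"turn":0}])

```text
time: 18.22
ee_pos: [0.2212, -0.0391, 0.3886]
tcp_rot: [-177.7, 4.2, -160.3]
wrist_force: [0.0, -0.1, 0.1]
opening: -0.0002
```

Run:
```python
from h import *
t,p,M,o=st(); z=M[:,2]; print(t,p.round(4),z.round(3), np.degrees(np.arctan2(z[1],z[0])), o['q'].round(1),(M.T@np.array([-.983,.184,0])).round(2))
```

```text
18.2167 [ 0.2212 -0.0391  0.3886] [ 0.082 -0.013 -0.997] -9.245425923756605 [-1.01e+01 -4.29e+01 -2.71e+01  1.01e+02  1.00e-01 -2.97e+01] [ 0.86  0.5  -0.08]
```

>>> move_arm(commands=[{"claw":-1,"travel":[3.4,2.0,-0.2],"turn":0},{"claw":-1,"travel":[3.4,2.0,0],"turn":0},{"claw":-1,"travel":[3.4,2.0,0],"turn":0}])

```text
time: 18.47
ee_pos: [0.1599, -0.025, 0.4049]
tcp_rot: [-179.3, 1.3, -160.6]
wrist_force: [0.9, 0.3, 0.7]
opening: 0.0003
```

Run:
```python
from h import *
t,p,M,o=st(); z=M[:,2]; print(t,p.round(4),z.round(3), np.degrees(np.arctan2(z[1],z[0])), o['q'].round(1),(M.T@np.array([-.983,.184,0])).round(2))
```

```text
18.4667 [ 0.1599 -0.025   0.4049] [ 0.025 -0.005 -1.   ] -10.481803620502378 [ -8.9 -48.5 -27.2 109.9  -0.  -28.3] [ 0.87  0.5  -0.03]
```

>>> move_arm(commands=[{"claw":-1,"travel":[2.6,1.5,0],"turn":0},{"claw":0,"travel":[0,0,0],"turn":0}])

```text
time: 18.63
ee_pos: [0.151, -0.0222, 0.4145]
tcp_rot: [-179.7, 0.4, -160.4]
wrist_force: [0.9, -0.5, 0.1]
opening: 0.0106
```

Run:
```python
from h import *
t,p,M,o=st(); z=M[:,2]; print(t,p.round(4),z.round(3),o['tcp_rot'].round(2))
res={}
for n,(u0,v0,w,h) in(('top',(265,160,70,70)),('side',(245,235,100,85))):
    im=cv2.imread(f'pics/{n}0.png');k=8
    x=cv2.resize(im[v0:v0+h,u0:u0+w],None,fx=k,fy=k,interpolation=cv2.INTER_CUBIC)
    g=cv2.cvtColor(x,cv2.COLOR_BGR2GRAY); th,m=cv2.threshold(g,0,255,cv2.THRESH_BINARY_INV+cv2.THRESH_OTSU)
    cn=max(cv2.findContours(m,0,1)[0],key=cv2.contourArea)
    ap=cv2.approxPolyDP(cv2.convexHull(cn),0.03*cv2.arcLength(cn,True),True).reshape(-1,2)
    px=(ap+.5)/k-.5+[u0,v0]; print(n,th,px.round(1).tolist())
    hu=cv2.convexHull(cn).reshape(-1,2); px=(hu+.5)/k-.5+[u0,v0]
    wd=np.array([onz(n,q,.003)[:2] for q in px],np.float32)*1000
    print(cv2.minAreaRect(wd))
    # bar: darkest
    m2=cv2.inRange(g,0,45); 
    crop(im,u0,v0,w,h,7,f'pics/cov_{n}.png')
```

```text
18.6333 [ 0.151  -0.0222  0.4145] [ 0.009 -0.002 -1.   ] [-179.72    0.42 -160.43]
top 105.0 [[279.4, 170.6], [323.2, 182.3], [314.1, 218.8], [269.9, 206.6]]
((472.33251953125, -244.22216796875), (179.13438415527344, 149.72598266601562), 73.69789123535156)
side 144.0 [[311.8, 247.4], [332.2, 300.9], [270.2, 310.6], [257.1, 254.7]]
((472.1232604980469, -246.18443298339844), (185.63531494140625, 149.726318359375), 73.75255584716797)
```

View pics/cov_top.png

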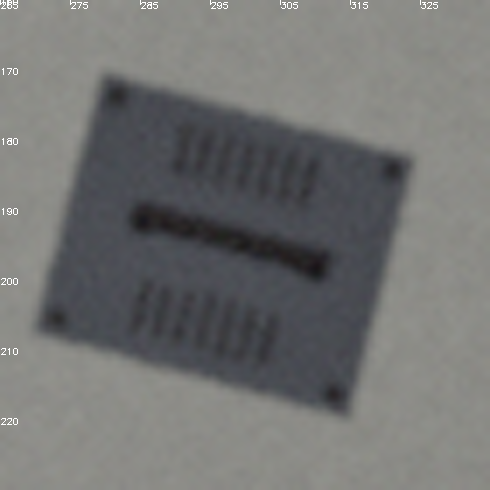

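View pics/cov_side.png

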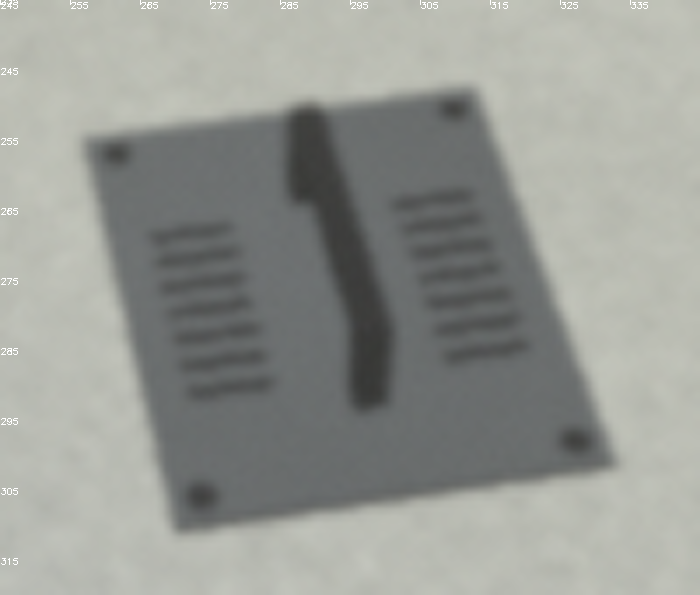

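Run:
```python
from h import *
t,p,M,o=st(); g=np.array([.472,-.245,.13]); 
tgt=g-.1547*np.array([0.005,0,-1]); D=(tgt-p)*100; print(D)
n=12
for i in range(n):
    Mi=M@R.from_euler('z',-54.1/n*i,degrees=True).as_matrix()
    print((Mi.T@D/n).round(2).tolist(), round(-54.1/n,2))
```

```text
[ 32.0225316  -22.28027242 -12.97826976]
[-1.88, -2.64, 1.11] -4.51
[-1.67, -2.78, 1.11] -4.51
[-1.45, -2.9, 1.11] -4.51
[-1.22, -3.01, 1.11] -4.51
[-0.98, -3.09, 1.11] -4.51
[-0.73, -3.16, 1.11] -4.51
[-0.48, -3.21, 1.11] -4.51
[-0.23, -3.23, 1.11] -4.51
[0.03, -3.24, 1.11] -4.51
[0.28, -3.23, 1.11] -4.51
[0.54, -3.2, 1.11] -4.51
[0.79, -3.14, 1.11] -4.51
```

>>> move_arm(commands=[{"claw":0,"travel":[-1.88,-2.64,1.1],"turn":-4.5},{"claw":0,"travel":[-1.67,-2.78,1.1],"turn":-4.5},{"claw":0,"travel":[-1.45,-2.9,1.1],"turn":-4.5},{"claw":0,"travel":[-1.22,-3.0,1.1],"turn":-4.5},{"claw":0,"travel":[-0.98,-3.1,1.1],"turn":-4.5}])

```text
time: 19.05
ee_pos: [0.2866, -0.1165, 0.3585]
tcp_rot: [-179.5, 0.3, -137.7]
wrist_force: [0.7, 0.8, 0.6]
opening: 0.0427
```

>>> move_arm(commands=[{"claw":0,"travel":[-0.73,-3.16,1.1],"turn":-4.5},{"claw":0,"travel":[-0.48,-3.2,1.1],"turn":-4.5},{"claw":0,"travel":[-0.23,-3.2,1.1],"turn":-4.5},{"claw":0,"travel":[0,-3.2,1.1],"turn":-4.5},{"claw":0,"travel":[0.28,-3.2,1.1],"turn":-4.5}])

```text
time: 19.47
ee_pos: [0.4194, -0.2083, 0.3045]
tcp_rot: [-179.5, 0.1, -115.2]
wrist_force: [-0.2, -0.6, 1.4]
opening: 0.043
```

>>> move_arm(commands=[{"claw":0,"travel":[0.54,-3.2,1.1],"turn":-4.5},{"claw":0,"travel":[0.79,-3.1,1.1],"turn":-4.5},{"claw":0,"travel":[0,0,0],"turn":0},{"claw":0,"travel":[0,0,0],"turn":0}])

```text
time: 19.8
ee_pos: [0.4717, -0.2449, 0.2819]
tcp_rot: [-179.7, 0.1, -106.4]
wrist_force: [0.4, 0.3, 0.1]
opening: 0.0426
```

Run:
```python
from h import *
t,p,M,o=st(); print(t,p.round(4),M[:,2].round(3),o['tcp_rot'].round(2),o['opening'],to([.472,-.245,.038]))
im=viewer.camera('side');crop(im,235,200,105,115,6,'pics/s21.png')
```

```text
19.8 [ 0.4717 -0.2449  0.2819] [ 0.005 -0.    -1.   ] [-1.7970e+02  7.0000e-02 -1.0645e+02] 0.04263489415413097 [0.03 0.09 8.92]
```

View pics/s21.png

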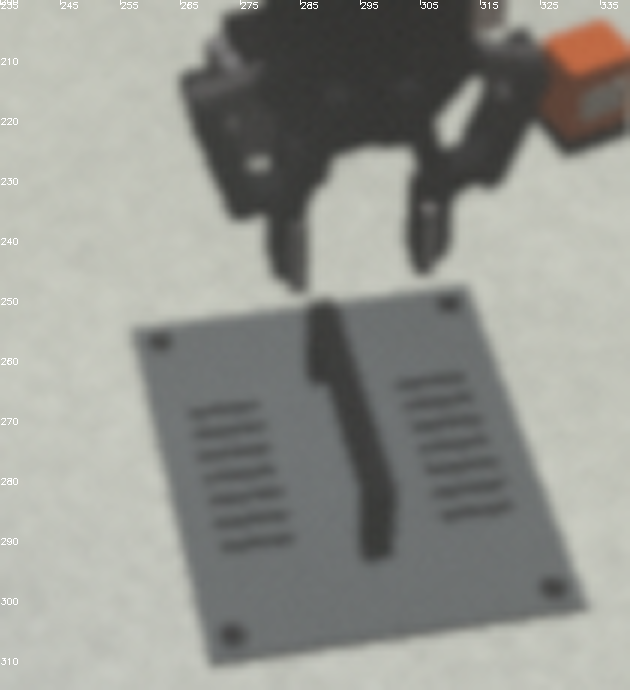

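>>> move_arm(commands=[{"claw":0,"travel":[0,0.05,3],"turn":0},{"claw":0,"travel":[0,0.04,3],"turn":0},{"claw":0,"travel":[0,0,1.9],"turn":0},{"claw":0,"travel":[0,0,0.9],"turn":0},{"claw":0,"travel":[0,0,0],"turn":0}])

```text
time: 20.27
ee_pos: [0.4699, -0.2435, 0.1957]
tcp_rot: [-179.6, 0.0, -106.4]
wrist_force: [-0.7, 0.2, 0.4]
opening: 0.0426
```

>>> move_arm(commands=[{"claw":-1,"travel":[0,0,0],"turn":0},{"claw":-1,"travel":[0,0,0],"turn":0},{"claw":-1,"travel":[0,0,0],"turn":0},{"claw":-1,"travel":[0,0,0],"turn":0},{"claw":-1,"travel":[0,0,0],"turn":0}], squeeze=50)

```text
time: 20.68
ee_pos: [0.4714, -0.2445, 0.199]
tcp_rot: [-179.3, -0.0, -106.4]
wrist_force: [-1.4, 1.6, 7.8]
opening: 0.0102
```

Run:
```python
from h import *
t,p,M,o=st(); print(t,p.round(4),M[:,2].round(3),o['tcp_rot'].round(2),o['opening'],(p+.1547*M[:,2]).round(4),o['wrist_force'].round(1))
im=viewer.camera('side');crop(im,235,200,105,115,6,'pics/s22.png')
```

```text
20.6833 [ 0.4714 -0.2445  0.199 ] [ 0.012 -0.004 -1.   ] [-1.7929e+02 -1.0000e-02 -1.0642e+02] 0.010216834414070423 [ 0.4732 -0.245   0.0443] [-1.4  1.6  7.8]
```

View pics/s22.png

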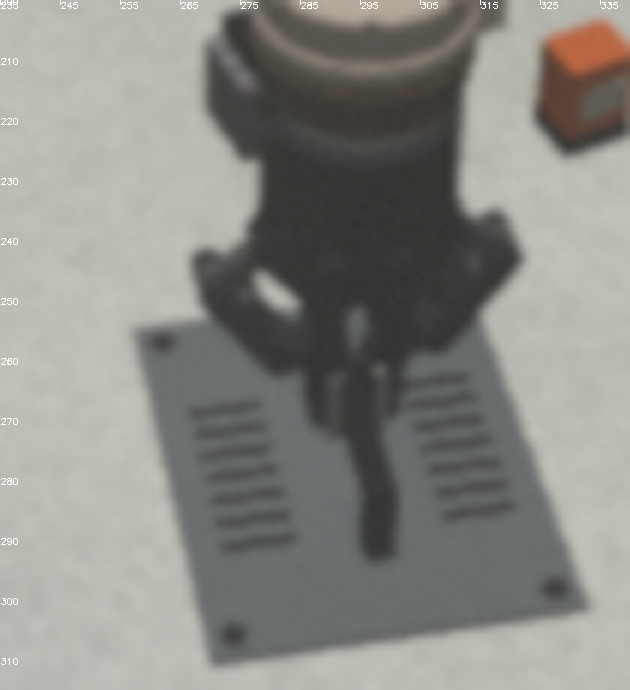

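>>> move_arm(commands=[{"claw":-1,"travel":[0,0,-1],"turn":0},{"claw":-1,"travel":[0,0,-2],"turn":0},{"claw":-1,"travel":[0,0,-3],"turn":0},{"claw":-1,"travel":[0,0,-4],"turn":0},{"claw":-1,"travel":[0,0,-4],"turn":0}])

```text
time: 21.15
ee_pos: [0.469, -0.2436, 0.3386]
tcp_rot: [-179.5, 0.0, -106.4]
wrist_force: [1.5, -0.8, -2.0]
opening: 0.011
```

Run:
```python
from h import *
t,p,M,o=st(); print(t,p.round(4),M[:,2].round(3),o['opening'],o['wrist_force'].round(1))
tgt=np.array([.545,.198,.56]); D=(tgt-p)*100; n=13
for i in range(n):
    Mi=M@R.from_euler('z',-2.8*i,degrees=True).as_matrix(); print((Mi.T@D/n).round(2).tolist())
im=viewer.camera('side');crop(im,220,150,120,130,5,'pics/s23.png')
```

```text
21.15 [ 0.469  -0.2436  0.3386] [ 0.008 -0.002 -1.   ] 0.010965841563126312 [ 1.5 -0.8 -2. ]
[-3.43, 0.39, -1.7]
[-3.44, 0.22, -1.7]
[-3.45, 0.05, -1.7]
[-3.44, -0.12, -1.7]
[-3.43, -0.29, -1.7]
[-3.42, -0.45, -1.7]
[-3.39, -0.62, -1.7]
[-3.36, -0.79, -1.7]
[-3.31, -0.95, -1.7]
[-3.26, -1.11, -1.7]
[-3.21, -1.27, -1.7]
[-3.14, -1.42, -1.7]
[-3.07, -1.57, -1.7]
```

View pics/s23.png

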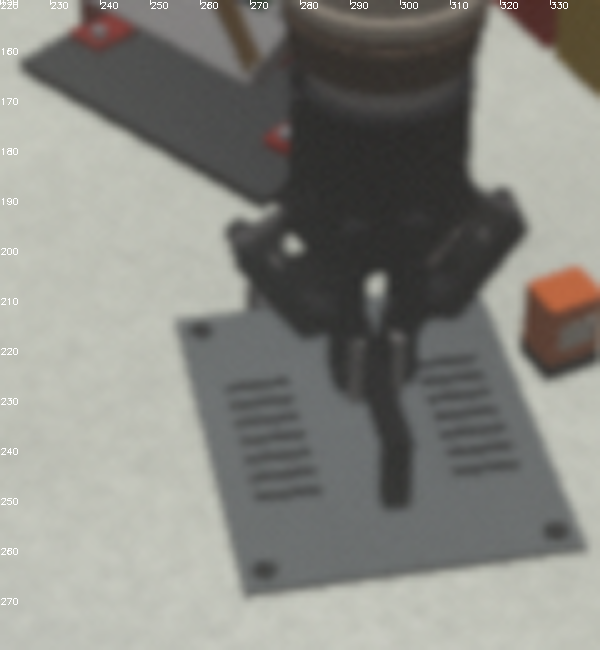

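>>> move_arm(commands=[{"claw":-1,"travel":[-3,0.3,-2.5],"turn":-2.8},{"claw":-1,"travel":[-3.2,0.2,-2.5],"turn":-2.8},{"claw":-1,"travel":[-3.3,0,-2.5],"turn":-2.8},{"claw":-1,"travel":[-3.3,-0.1,-2.5],"turn":-2.8},{"claw":-1,"travel":[-3.4,-0.3,-2.5],"turn":-2.8}])

```text
time: 21.62
ee_pos: [0.4969, -0.083, 0.4634]
tcp_rot: [-179.4, -0.1, -92.3]
wrist_force: [1.4, 0.5, -2.7]
opening: 0.0105
```

>>> move_arm(commands=[{"claw":-1,"travel":[-3.4,-0.45,-2.5],"turn":-2.8},{"claw":-1,"travel":[-3.4,-0.6,-2.5],"turn":-2.8},{"claw":-1,"travel":[-3.4,-0.8,-2.5],"turn":-2.8},{"claw":-1,"travel":[-3.3,-0.95,-1],"turn":-2.8},{"claw":-1,"travel":[-3.3,-1.1,0],"turn":-2.8}])

```text
time: 22.03
ee_pos: [0.5251, 0.0852, 0.5481]
tcp_rot: [-179.2, -0.2, -78.3]
wrist_force: [1.5, -0.6, -3.6]
opening: 0.011
```

>>> move_arm(commands=[{"claw":-1,"travel":[-3.3,-1.3,0],"turn":-2.8},{"claw":-1,"travel":[-3.2,-1.4,0],"turn":-2.8},{"claw":-1,"travel":[-3.2,-1.6,0],"turn":-2.8}])

```text
time: 22.28
ee_pos: [0.543, 0.19, 0.5451]
tcp_rot: [-179.5, -0.3, -69.9]
wrist_force: [1.2, -1.3, -2.7]
opening: 0.0105
```

Run:
```python
from h import *
t,p,M,o=st(); print(t,p.round(4),M[:,2].round(3),o['tcp_rot'].round(2),o['opening'],o['q'].round(1)); print(np.degrees(np.arctan2(p[1],p[0])),(M.T@[.9397,.342,0]).round(2))
```

```text
22.2833 [0.543  0.19   0.5451] [ 0.01  -0.002 -1.   ] [-179.51   -0.31  -69.89] 0.010473108277206612 [ 19.3  15.1  38.  112.4  -0.3 -90.8]
19.281848511284416 [ 0.   -1.    0.01]
```

>>> move_arm(commands=[{"claw":-1,"travel":[0,-3,0],"turn":0},{"claw":-1,"travel":[0,-4,0],"turn":0},{"claw":-1,"travel":[0,-4,-0.5],"turn":0},{"claw":-1,"travel":[0,-4,-1],"turn":0},{"claw":-1,"travel":[0,-4,-1],"turn":0}])

```text
time: 22.7
ee_pos: [0.6056, 0.2129, 0.5474]
tcp_rot: [172.5, -0.3, -70.0]
wrist_force: [8.3, 2.9, -15.3]
opening: 0.011
```

>>> move_arm(commands=[{"claw":-1,"travel":[0,-4,-1],"turn":0},{"claw":-1,"travel":[0,-4,-1],"turn":0},{"claw":-1,"travel":[0,-4,-1],"turn":0},{"claw":-1,"travel":[0,-4,-1],"turn":0}])

```text
time: 23.03
ee_pos: [0.5998, 0.2129, 0.5558]
tcp_rot: [172.9, -0.3, -70.0]
wrist_force: [-0.6, 0.1, -2.6]
opening: 0.0106
```

Run:
```python
from h import *
t,p,M,o=st(); z=M[:,2];print(t,p.round(4),z.round(3),np.degrees(np.arccos(-z[2])),np.degrees(np.arctan2(z[1],z[0])),o['opening'],o['q'].round(1)); print(np.degrees(np.arctan2(p[1],p[0])))
```

```text
23.0333 [0.5998 0.2129 0.5558] [-0.114 -0.047 -0.992] 7.086726079401974 -157.6314214783695 0.010639558746740396 [ 19.6  37.3  70.7 130.5  -0.3 -90.3]
19.538976440515892
```

>>> move_arm(commands=[{"claw":-1,"travel":[0,0,3],"turn":0},{"claw":-1,"travel":[0,-1,3],"turn":0},{"claw":-1,"travel":[0,-3,2],"turn":0},{"claw":-1,"travel":[0,-4,0],"turn":0},{"claw":-1,"travel":[0,-4,0],"turn":0}])

```text
time: 23.45
ee_pos: [0.6743, 0.2395, 0.467]
tcp_rot: [173.7, -0.3, -70.0]
wrist_force: [0.6, 1.1, -1.4]
opening: 0.0108
```

```bash
cat > zz.py <<'E'
from h import *
t,p,M,o=st(); z=M[:,2];print(round(t,2),p.round(4),z.round(3),'tilt',np.degrees(np.arccos(-z[2])).round(2),'az',np.degrees(np.arctan2(z[1],z[0])).round(1),o['opening'],o['q'].round(1),np.degrees(np.arctan2(p[1],p[0])).round(1))
print((CM.T@M).round(3))
E
python3 zz.py
```

```text
23.45 [0.6743 0.2395 0.467 ] [-0.102 -0.043 -0.994] tilt 6.34 az -157.3 0.010825118926322779 [ 19.6  44.5  70.7 122.6  -0.3 -90.3] 19.6
[[ 0.002 -0.873 -0.487]
 [-1.     0.001 -0.005]
 [ 0.005  0.487 -0.873]]
```

>>> move_arm(commands=[{"claw":-1,"travel":[0,-4,-1],"turn":0},{"claw":-1,"travel":[0,-4,-1],"turn":0},{"claw":-1,"travel":[0,-4,-1],"turn":0},{"claw":-1,"travel":[0,-4,-1],"turn":0},{"claw":-1,"travel":[0,-4,-1],"turn":0}])

```text
time: 23.87
ee_pos: [0.7349, 0.2625, 0.4229]
tcp_rot: [-178.6, -0.4, -70.0]
wrist_force: [0.3, -0.4, -2.2]
opening: 0.0101
```

```bash
python3 zz.py
```

```text
23.87 [0.7349 0.2625 0.4229] [ 0.025  0.002 -1.   ] tilt 1.45 az 5.6 0.010113535801320782 [ 19.7  47.7  70.7 111.6  -0.4 -90.3] 19.7
[[ 0.002 -0.931 -0.365]
 [-1.     0.    -0.006]
 [ 0.006  0.365 -0.931]]
```

>>> move_arm(commands=[{"claw":-1,"travel":[0,-4,-2],"turn":0},{"claw":-1,"travel":[0,-4,-2],"turn":0},{"claw":-1,"travel":[0,-4,-1.5],"turn":0},{"claw":-1,"travel":[0,-4,-1.5],"turn":0},{"claw":-1,"travel":[0,-4,-1.5],"turn":0}])

```text
time: 24.28
ee_pos: [0.7672, 0.2754, 0.4332]
tcp_rot: [-169.8, -0.4, -70.0]
wrist_force: [0.2, 1.1, -2.7]
opening: 0.0106
```

```bash
python3 zz.py
```

```text
24.28 [0.7672 0.2754 0.4332] [ 0.169  0.054 -0.984] tilt 10.2 az 17.7 0.010573941198297142 [ 19.8  47.2  70.7 103.3  -0.4 -90.2] 19.7
[[ 0.002 -0.976 -0.219]
 [-1.    -0.001 -0.007]
 [ 0.007  0.219 -0.976]]
```

Need about 23.5°; 1.75°/row, so ~7.5 rows.

>>> move_arm(commands=[{"claw":-1,"travel":[0,-4,-1.5],"turn":0},{"claw":-1,"travel":[0,-4,-1.5],"turn":0},{"claw":-1,"travel":[0,-4,-1.5],"turn":0},{"claw":-1,"travel":[0,-4,-1.5],"turn":0},{"claw":-1,"travel":[0,-4,-1.5],"turn":0}])

```text
time: 24.7
ee_pos: [0.7926, 0.2858, 0.4601]
tcp_rot: [-160.8, -0.5, -70.0]
wrist_force: [0.4, 0.3, -3.0]
opening: 0.0106
```

```bash
python3 zz.py
```

```text
24.7 [0.7926 0.2858 0.4601] [ 0.312  0.105 -0.944] tilt 19.24 az 18.7 0.010552972140393791 [ 19.9  46.   70.7  95.5  -0.4 -90.2] 19.8
[[ 0.002 -0.998 -0.062]
 [-1.    -0.002 -0.008]
 [ 0.008  0.062 -0.998]]
```

>>> move_arm(commands=[{"claw":-1,"travel":[0,-4,-1.5],"turn":0},{"claw":-1,"travel":[0,-4,-1.5],"turn":0},{"claw":-1,"travel":[0,0,0],"turn":0}])

```text
time: 24.95
ee_pos: [0.799, 0.2886, 0.4793]
tcp_rot: [-156.9, -0.5, -70.0]
wrist_force: [-1.1, -0.7, -2.1]
opening: 0.0108
```

```bash
python3 zz.py
python3 - <<'E'
from h import *
im=viewer.camera('side');crop(im,200,40,120,110,6,'pics/s24.png'); cv2.imwrite('pics/s24f.png',im)
E
```

```text
24.95 [0.799  0.2886 0.4793] [ 0.372  0.127 -0.919] tilt 23.15 az 18.9 0.01079146609254869 [ 19.9  45.   70.8  92.6  -0.4 -90.2] 19.9
[[ 0.003 -1.     0.006]
 [-1.    -0.003 -0.008]
 [ 0.008 -0.006 -1.   ]]
```

View pics/s24.png

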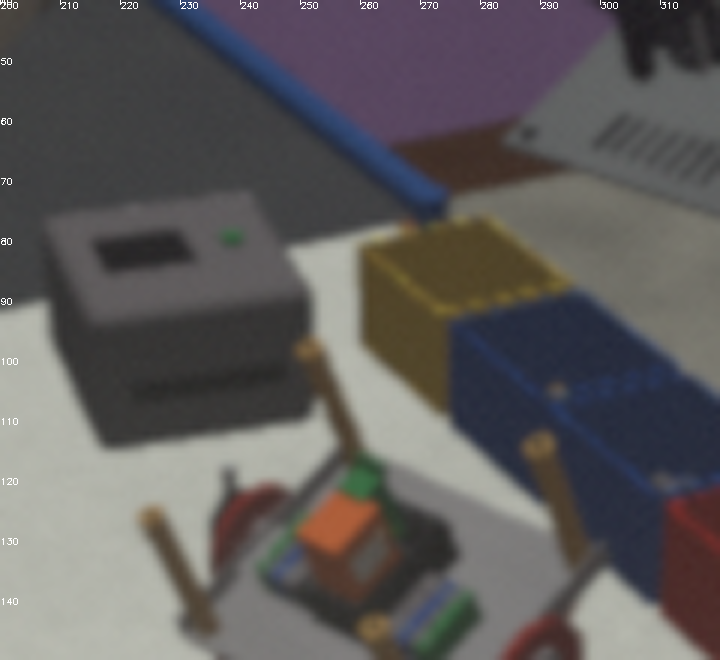

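```bash
cat > cov.py <<'E'
from h import *
M0=rot([-179.29,-.01,-106.42]); p0=np.array([.4714,-.2445,.199])
Rt=M0.T@rot([0,0,-16.3]); pt=M0.T@(np.array([.4722,-.245,0])-p0)
def cover():
    t,p,M,o=st(); return p+M@pt, M@Rt
def rep(off=np.zeros(3)):
    t,p,M,o=st(); q,Q=cover()
    print(round(t,2),'cover underside wrt pillars mm',((q-c)@CM*1000).round(1),'rotvec deg',R.from_matrix(CM.T@Q).as_rotvec(degrees=True).round(2),'F chassis',(o['wrist_force']@CM).round(1),'T',(o['torque']@CM).round(2),'open',round(o['opening'],4))
E
python3 - <<'E'
from cov import *
rep(); t,p,M,o=st(); q,Q=cover()
print('tool travel to hover',((c+.05*CM[:,2]-q)@M*100).round(2))
E
```

```text
25.0 cover underside wrt pillars mm [317.1  10.1 -16.7] rotvec deg [-0.44  0.56  0.26] F chassis [-2.3 -0.2 -3.2] T [-0.04  0.65 -0.05] open 0.0107
tool travel to hover [ 0.99 31.69 -6.74]
```

>>> move_arm(commands=[{"claw":-1,"travel":[0.1,2.5,-2.4],"turn":0},{"claw":-1,"travel":[0.1,3.3,-2.4],"turn":0},{"claw":-1,"travel":[0.1,3.4,-2.0],"turn":0},{"claw":-1,"travel":[0.1,3.8,0],"turn":0},{"claw":-1,"travel":[0.1,3.8,0],"turn":0}])

```text
time: 25.42
ee_pos: [0.6678, 0.2366, 0.4759]
tcp_rot: [-157.0, -0.5, -70.0]
wrist_force: [0.5, 0.2, -1.5]
opening: 0.0104
```

>>> move_arm(commands=[{"claw":-1,"travel":[0.1,3.8,0],"turn":0},{"claw":-1,"travel":[0.1,3.5,0],"turn":0},{"claw":-1,"travel":[0.1,3,0],"turn":0},{"claw":-1,"travel":[0.1,2.5,0],"turn":0},{"claw":-1,"travel":[0.1,1.5,0],"turn":0}])

```text
time: 25.83
ee_pos: [0.5449, 0.1862, 0.4184]
tcp_rot: [-157.3, -0.5, -70.0]
wrist_force: [0.3, 0.2, -2.7]
opening: 0.0104
```

Run:
```python
from cov import *
rep(); t,p,M,o=st(); q,Q=cover()
print('tool travel to hover',((c+.05*CM[:,2]-q)@M*100).round(2))
```

```text
25.83 cover underside wrt pillars mm [40.7  0.8 34.3] rotvec deg [-0.44  0.82  0.26] F chassis [-0.7  0.1 -2.6] T [0.01 0.65 0.03] open 0.0104
tool travel to hover [ 0.09  4.08 -1.56]
```

>>> move_arm(commands=[{"claw":-1,"travel":[0,2.0,-0.8],"turn":0},{"claw":-1,"travel":[0.1,1.5,0],"turn":0},{"claw":-1,"travel":[0,0.5,0],"turn":0},{"claw":-1,"travel":[0,0,0],"turn":0}])

```text
time: 26.17
ee_pos: [0.5094, 0.1722, 0.4113]
tcp_rot: [-157.2, -0.5, -70.0]
wrist_force: [1.3, -0.5, -3.4]
opening: 0.0106
```

```bash
cat > cl.py <<'E'
import sys
from cov import *
rep(); n=sys.argv[1]; q,Q=cover()
L=np.array([[a*64,b*79,0] for a in(-1,1) for b in(-1,1)])/1000
E=np.array([[a*75,b*90,3] for a in(-1,1) for b in(-1,1)])/1000
for cam,(u0,v0,w,h) in(('side',(210,75,100,90)),('top',(115,105,105,95))):
    im=viewer.camera(cam);cv2.imwrite(f'pics/{cam}{n}.png',im);k=7
    x=cv2.resize(im[v0:v0+h,u0:u0+w],None,fx=k,fy=k,interpolation=cv2.INTER_CUBIC);x=cv2.convertScaleAbs(x,alpha=1.4)
    for u,v in proj(cam,c+L@CM.T): cv2.circle(x,(int((u-u0+.5)*k),int((v-v0+.5)*k)),3,(0,255,255),-1)
    for u,v in proj(cam,q+(L+[0,0,.003])@Q.T): cv2.circle(x,(int((u-u0+.5)*k),int((v-v0+.5)*k)),3,(255,0,255),-1)
    for u,v in proj(cam,q+E@Q.T): cv2.circle(x,(int((u-u0+.5)*k),int((v-v0+.5)*k)),3,(255,255,0),-1)
    cv2.imwrite(f'pics/{cam}{n}c.png',x)
E
python3 cl.py A
```

```text
26.17 cover underside wrt pillars mm [ 3.2 -0.2 42.6] rotvec deg [-0.44  0.71  0.25] F chassis [-0.4 -1.  -3.5] T [ 0.03  0.61 -0.  ] open 0.0106
```

View pics/sideAc.png

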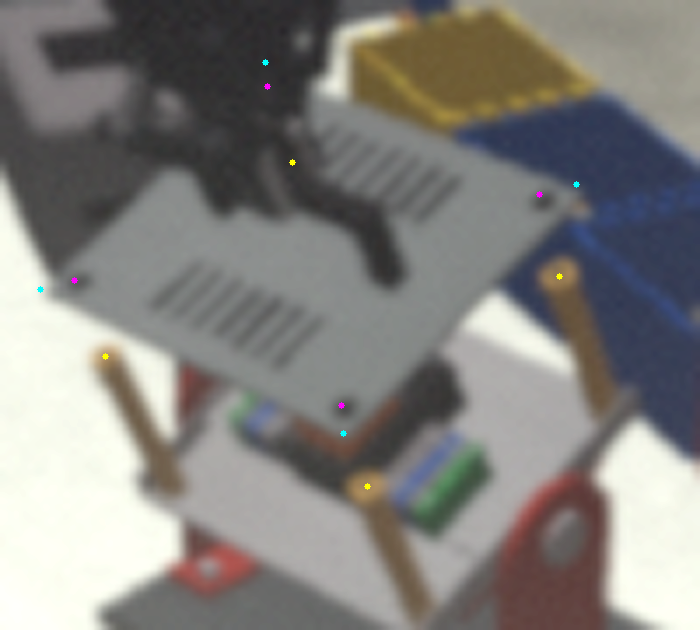

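View pics/topAc.png

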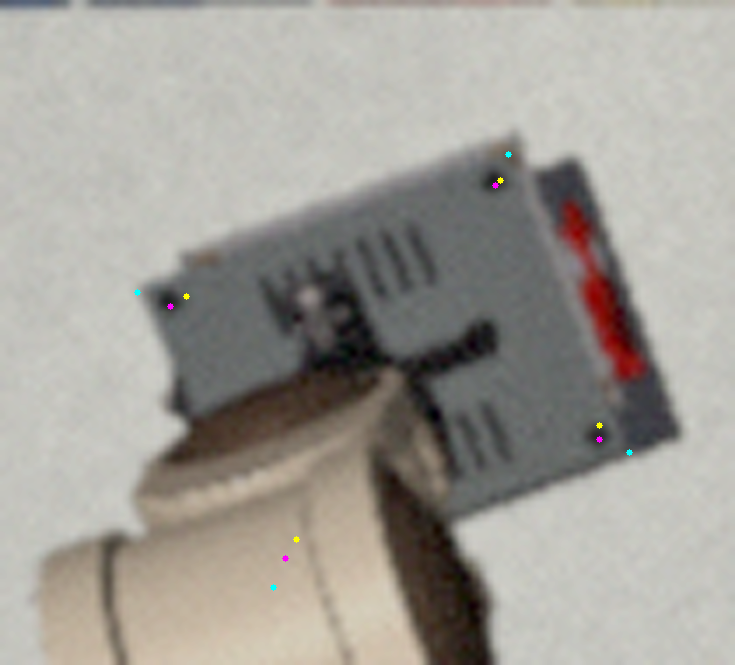

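Run:
```python
from h import *
def dark(n,A,uv,r=3):
    im=cv2.imread(f'pics/{n}A.png'); g=cv2.cvtColor(im,cv2.COLOR_BGR2GRAY).astype(float)
    u,v=int(round(uv[0])),int(round(uv[1])); 
    for _ in range(3):
        w=g[v-r:v+r+1,u-r:u+r+1]; w=np.clip(np.percentile(w,65)-w-4,0,None); vs,us=np.mgrid[v-r:v+r+1,u-r:u+r+1]
        p=np.array([(us*w).sum(),(vs*w).sum()])/w.sum(); u,v=np.round(p).astype(int)
    return p
S=lambda x,y:(210+x/7-.5,75+y/7-.5); T=lambda x,y:(115+x/7-.5,105+y/7-.5)
for nm,loc,s,t in(('+-',(64,-79,0),S(543,202),T(492,181)),('--',(-64,-79,0),S(344,408),T(598,437))):
    ps,pt=dark('side','A',s),dark('top','A',t); print(nm,np.round(s,1),ps.round(1),np.round(t,1),pt.round(1))
    for a,b in((s,t),(ps,pt)):
        q,e=tri(a,b); print('  rel pillar',((q-c)@CM*1000-loc).round(1),'gap',round(e*1e3,1))
for k,n,s in(('-+','side',S(77,281)),('++','top',T(167,298))): print(k,dark(n,'A',s).round(1),np.round(s,1))
```

```text
+- [287.1 103.4] [289.9 102.2] [184.8 130.4] [185.1 130.3]
  rel pillar [ 5.1  1.3 38.9] gap 0.2
  rel pillar [ 8.1 -2.7 41.6] gap 7.9
-- [258.6 132.8] [262.4 136.5] [199.9 166.9] [200.3 166.7]
  rel pillar [ 4.5 -0.2 44.5] gap 0.1
  rel pillar [ 4.6 -3.3 29.4] gap 8.0
-+ [218.6 111.5] [220.5 114.6]
++ [138.8 147.6] [138.4 147.1]
```

>>> move_arm(commands=[{"claw":-1,"travel":[0.03,0.42,0],"turn":0},{"claw":-1,"travel":[0,0,1],"turn":0},{"claw":-1,"travel":[0,0,1],"turn":0},{"claw":-1,"travel":[0,0,0.8],"turn":0},{"claw":-1,"travel":[0,0,0],"turn":0}])

```text
time: 26.68
ee_pos: [0.5176, 0.1746, 0.3809]
tcp_rot: [-157.4, -0.5, -70.0]
wrist_force: [0.5, 0.0, -3.8]
opening: 0.0107
```

```bash
python3 cl.py B
```

```text
26.68 cover underside wrt pillars mm [-1.3 -0.7 11.2] rotvec deg [-0.43  0.9   0.26] F chassis [-1.  -0.1 -3.7] T [ 0.07  0.62 -0.03] open 0.0107
```

View pics/sideBc.png

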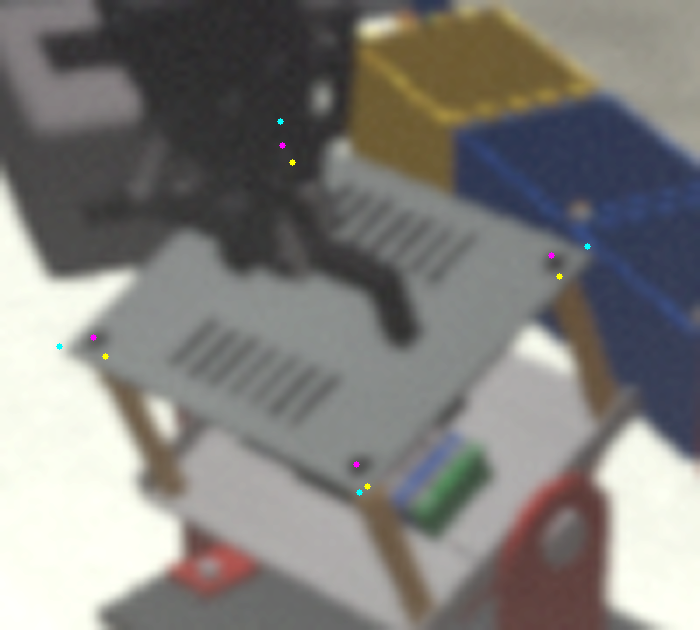

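View pics/topBc.png

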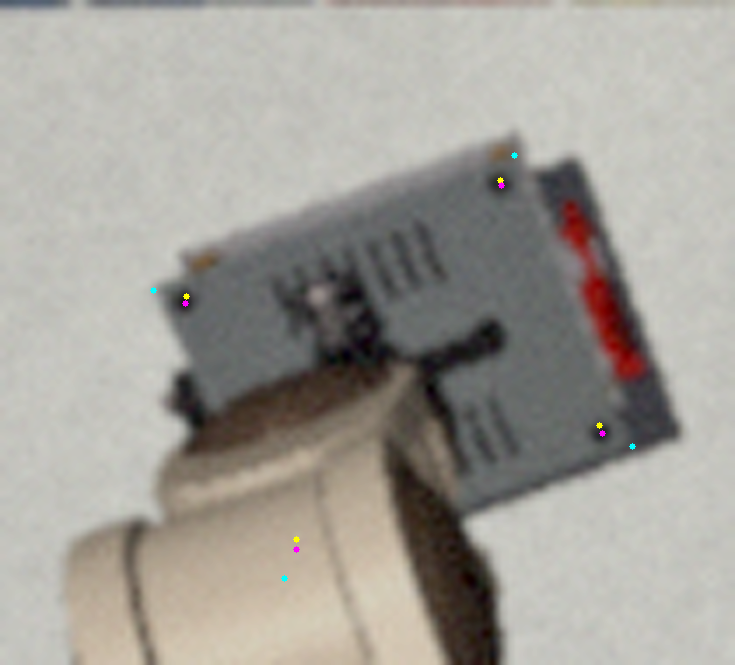

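Run:
```python
from h import *
S=lambda x,y:(210+x/7-.5,75+y/7-.5); T=lambda x,y:(115+x/7-.5,105+y/7-.5)
for nm,loc,s,t in(('+-',(64,-79,0),S(556,262),T(500,182)),('--',(-64,-79,0),S(361,467),T(599,432))):
    q,e=tri(s,t); print('  rel pillar',((q-c)@CM*1000-loc).round(1),'gap',round(e*1e3,1))
k=20
a=cv2.imread('pics/sideB.png'); b=cv2.imread('pics/topB.png'); o=[]
for im,(u,v) in((a,(289,112)),(a,(261,141)),(a,(223,123)),(b,(186,130)),(b,(200,166)),(b,(141,147))):
    x=cv2.convertScaleAbs(cv2.resize(im[v-6:v+7,u-6:u+7],None,fx=k,fy=k,interpolation=cv2.INTER_CUBIC),alpha=1.7)
    cv2.putText(x,f'{u},{v}',(2,12),0,.4,(0,0,255));cv2.drawMarker(x,(130,130),(0,0,255),0,14); o.append(x)
cv2.imwrite('pics/hB.png',np.vstack([np.hstack(o[:3]),np.hstack(o[3:])]))
```

```text
rel pillar [ 0.4 -0.1  8.3] gap 0.2
  rel pillar [ 0.3  0.2 11.9] gap 1.4
```

View pics/hB.png

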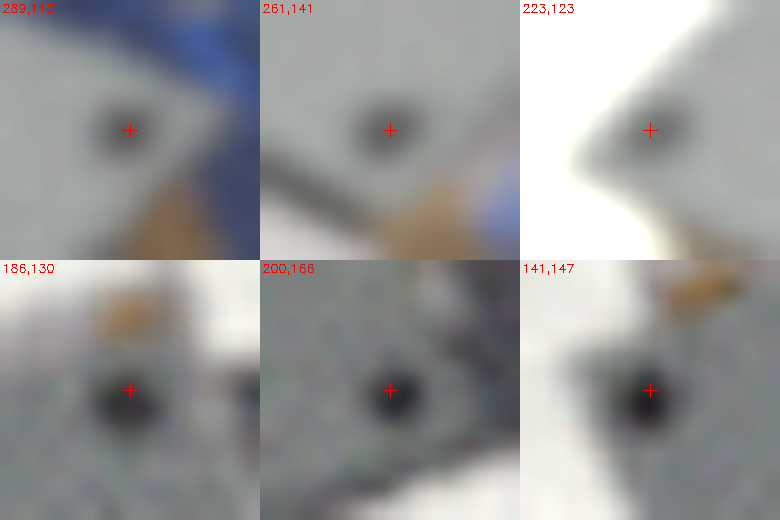

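>>> move_arm(commands=[{"claw":-1,"travel":[0,0,0.3],"turn":0},{"claw":-1,"travel":[0,0,0.2],"turn":0},{"claw":-1,"travel":[0,0,0],"turn":0}], squeeze=30)

```text
time: 27.03
ee_pos: [0.519, 0.1751, 0.3793]
tcp_rot: [-157.1, -0.5, -70.0]
wrist_force: [-0.4, -0.3, -3.5]
opening: 0.0105
```

```bash
python3 -c "
from cov import *
rep()"
```

```text
27.03 cover underside wrt pillars mm [ 0.3 -0.7  9.2] rotvec deg [-0.44  0.67  0.26] F chassis [-1.8 -0.1 -3.1] T [-0.01  0.64 -0.03] open 0.0105
```

>>> move_arm(commands=[{"claw":-1,"travel":[0,0,0.3],"turn":0},{"claw":-1,"travel":[0,0,0],"turn":0}])

```text
time: 27.2
ee_pos: [0.5202, 0.1755, 0.3769]
tcp_rot: [-157.1, -0.5, -70.0]
wrist_force: [-1.7, -0.6, 0.3]
opening: 0.0106
```

>>> move_arm(commands=[{"claw":-1,"travel":[0,0,0.2],"turn":0},{"claw":-1,"travel":[0,0,0],"turn":0}])

```text
time: 27.37
ee_pos: [0.5206, 0.1756, 0.3756]
tcp_rot: [-157.1, -0.5, -70.0]
wrist_force: [-5.9, -2.1, 2.6]
opening: 0.0106
```

```bash
python3 -c "
from cov import *
rep()"
```

```text
27.37 cover underside wrt pillars mm [ 0.6 -0.8  5.1] rotvec deg [-0.44  0.61  0.26] F chassis [-4.8  0.1  4.8] T [ 0.03  0.88 -0.01] open 0.0106
```

>>> move_arm(commands=[{"claw":-1,"travel":[0,0.05,0.2],"turn":0},{"claw":-1,"travel":[0,0,0],"turn":0}], squeeze=20)

```text
time: 27.53
ee_pos: [0.5205, 0.1756, 0.3754]
tcp_rot: [-157.0, -0.5, -70.0]
wrist_force: [-14.1, -4.7, 12.7]
opening: 0.0108
```

```bash
python3 cl.py C
```

```text
27.53 cover underside wrt pillars mm [ 0.7 -0.8  4.9] rotvec deg [-0.44  0.52  0.26] F chassis [-8.8  0.4 17.5] T [0.08 1.83 0.01] open 0.0108
```

View pics/sideCc.png

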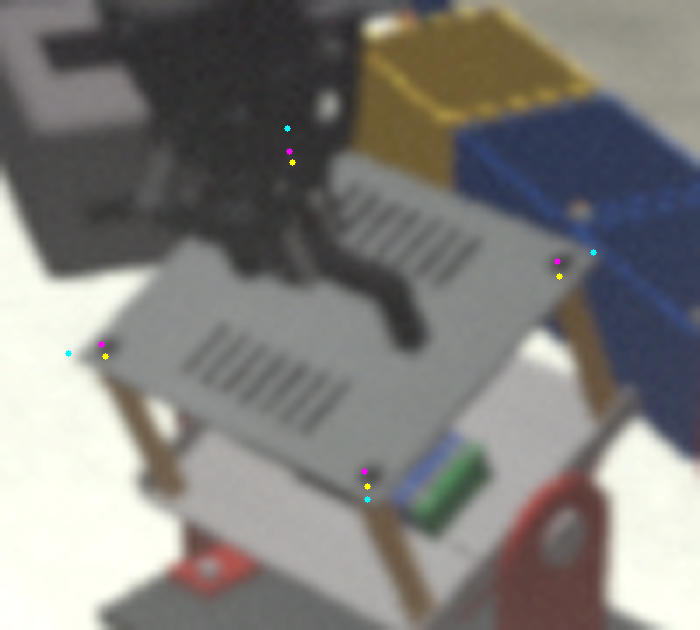

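>>> move_arm(commands=[{"claw":-1,"travel":[0,0.2,-0.1],"turn":0},{"claw":-1,"travel":[0,0,0],"turn":0}])

```text
time: 27.8
ee_pos: [0.519, 0.175, 0.3748]
tcp_rot: [-156.9, -0.5, -70.0]
wrist_force: [-6.7, -2.1, 9.1]
opening: 0.0109
```

```bash
python3 cl.py D
python3 - <<'E'
from h import *
for h in (3,5,7):
  L=np.array([[a*64,b*79,h] for a in(-1,1) for b in(-1,1)])/1000
  print(h,((proj('side',c+L@CM.T)-[210,75]+.5)*7).round(0).tolist(),((proj('top',c+L@CM.T)-[115,105]+.5)*7).round(0).tolist())
E
```

```text
27.8 cover underside wrt pillars mm [-0.9 -0.8  5. ] rotvec deg [-0.44  0.47  0.26] F chassis [-2.9  0.3 11.1] T [ 0.12  0.53 -0.04] open 0.0109
3 [[365.0, 482.0], [103.0, 352.0], [558.0, 271.0], [291.0, 158.0]] [[600.0, 427.0], [296.0, 541.0], [501.0, 181.0], [186.0, 297.0]]
5 [[364.0, 479.0], [102.0, 349.0], [557.0, 268.0], [289.0, 155.0]] [[600.0, 428.0], [295.0, 542.0], [500.0, 182.0], [185.0, 298.0]]
7 [[362.0, 476.0], [100.0, 346.0], [556.0, 265.0], [288.0, 151.0]] [[600.0, 429.0], [295.0, 543.0], [500.0, 182.0], [185.0, 299.0]]
```

View pics/sideDc.png

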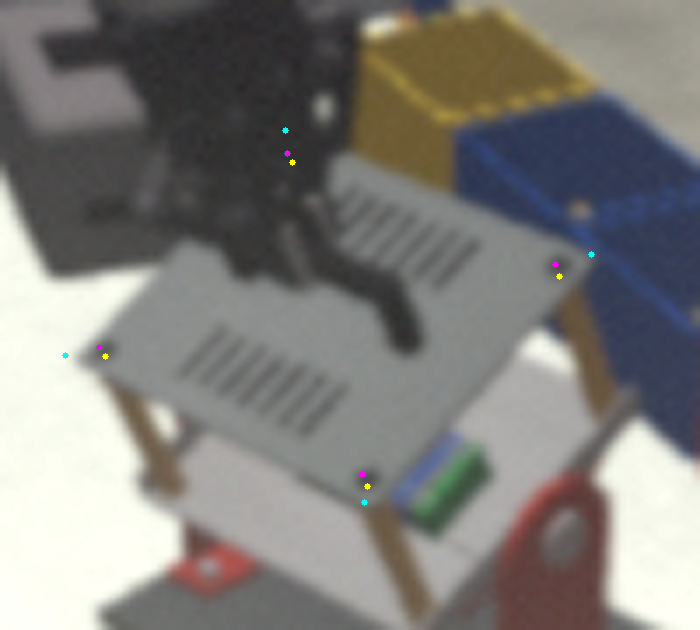

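View pics/topDc.png

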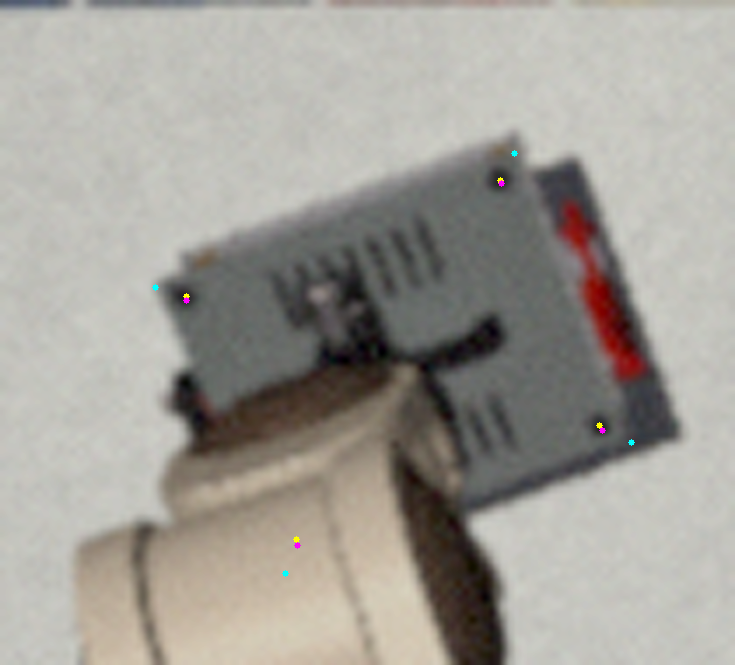

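>>> move_arm(commands=[{"claw":-1,"travel":[0,0.03,-0.03],"turn":0},{"claw":-1,"travel":[0,0,0],"turn":0},{"claw":-1,"travel":[0,0,0],"turn":0}])

```text
time: 28.15
ee_pos: [0.5189, 0.175, 0.3747]
tcp_rot: [-156.9, -0.5, -70.0]
wrist_force: [-3.3, -1.7, 6.9]
opening: 0.0106
```

```bash
python3 -c "
from cov import *
rep()
import cv2
for n in('top','side'):
    im=viewer.camera(n);cv2.imwrite(f'pics/{n}E.png',im)
k=20
a=cv2.imread('pics/sideE.png'); b=cv2.imread('pics/topE.png'); o=[]
L=np.array([[64,-79,3],[-64,-79,3],[-64,79,3],[64,-79,3],[-64,-79,3],[64,79,3]])/1000
for i,im in enumerate((a,a,a,b,b,b)):
    pu=proj('side' if i<3 else 'top',c+L[i]@CM.T)[0]; u,v=np.round(pu).astype(int)
    x=cv2.convertScaleAbs(cv2.resize(im[v-6:v+7,u-6:u+7],None,fx=k,fy=k,interpolation=cv2.INTER_CUBIC),alpha=1.7)
    q=((pu-[u-6,v-6]+.5)*k).astype(int); cv2.drawMarker(x,tuple(int(z) for z in q),(0,0,255),0,14); o.append(x)
cv2.imwrite('pics/hE.png',np.vstack([np.hstack(o[:3]),np.hstack(o[3:])]))
rep()"
```

```text
28.15 cover underside wrt pillars mm [-0.9 -0.8  5. ] rotvec deg [-0.44  0.47  0.27] F chassis [-0.7 -0.5  7.8] T [ 0.15 -0.05 -0.01] open 0.0106
28.25 cover underside wrt pillars mm [-0.9 -0.7  5. ] rotvec deg [-0.44  0.47  0.26] F chassis [-0.1 -0.3  8.1] T [ 0.11 -0.11 -0.06] open 0.0105
```

View pics/hE.png

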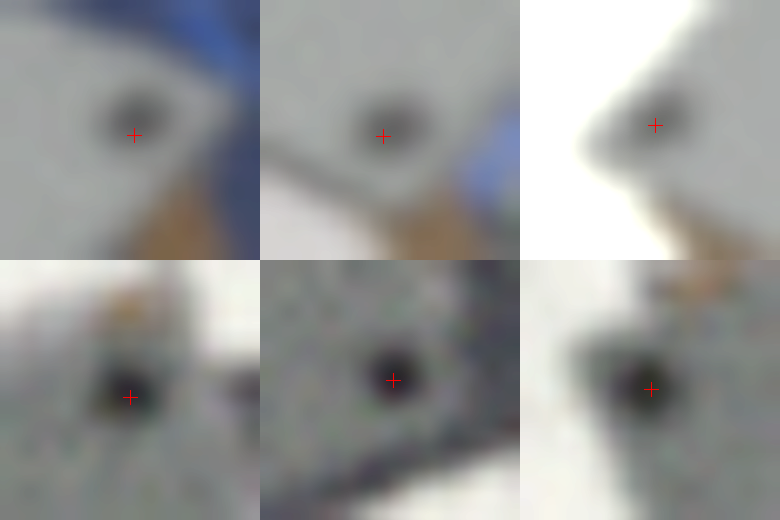

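View pics/sideE.png

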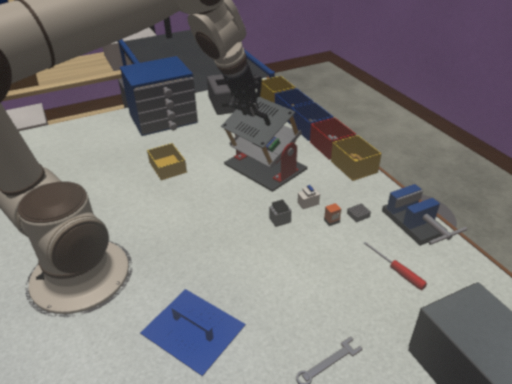

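>>> move_arm(commands=[{"claw":-1,"travel":[0,-0.05,0.03],"turn":0},{"claw":-1,"travel":[0,0,0],"turn":0},{"claw":-1,"travel":[0,0,0],"turn":0}])

```text
time: 28.5
ee_pos: [0.5191, 0.1751, 0.3748]
tcp_rot: [-157.0, -0.5, -70.0]
wrist_force: [-7.3, -2.8, 9.0]
opening: 0.0105
```

```bash
python3 -c "
from cov import *
rep()"
```

```text
28.5 cover underside wrt pillars mm [-0.9 -0.8  5. ] rotvec deg [-0.44  0.52  0.26] F chassis [-3.7 -0.1 11.3] T [ 0.13  0.74 -0.09] open 0.0105
```

>>> move_arm(commands=[{"claw":-1,"travel":[0,0,-0.02],"turn":0},{"claw":-1,"travel":[0,0,0],"turn":0}])

```text
time: 28.67
ee_pos: [0.5191, 0.1751, 0.3748]
tcp_rot: [-157.0, -0.5, -70.0]
wrist_force: [-6.8, -2.6, 8.1]
opening: 0.0102
```

```bash
python3 -c "
from cov import *
rep()
a=viewer.camera('side');o=[]
for u,v in((262,145),(226,128),(291,117)):
    o.append(cv2.convertScaleAbs(cv2.resize(a[v-9:v+10,u-9:u+10],None,fx=14,fy=14,interpolation=cv2.INTER_CUBIC),alpha=1.5))
cv2.imwrite('pics/gap.png',np.hstack(o))
rep()"
```

```text
28.67 cover underside wrt pillars mm [-1.  -0.7  5. ] rotvec deg [-0.43  0.53  0.26] F chassis [-3.6 -0.2 10.3] T [0.15 0.53 0.01] open 0.0102
28.72 cover underside wrt pillars mm [-1.  -0.8  5. ] rotvec deg [-0.44  0.53  0.26] F chassis [-2.5 -1.   8.9] T [ 0.11  0.58 -0.01] open 0.0107
```

View pics/gap.png

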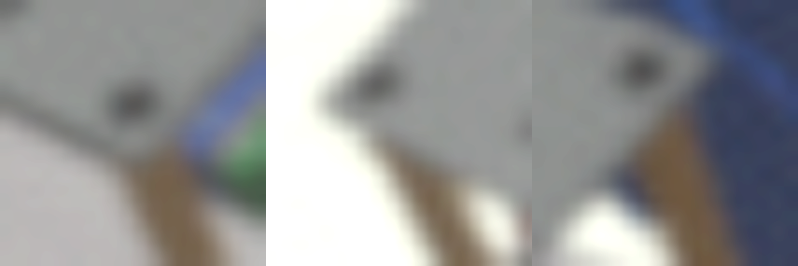

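```bash
python3 -c "
from h import *
print(bot.job_done()); o=status.get_obs(); print(o['time'],(o['wrist_force']@CM).round(1),o['opening'])"
```

```text
the job is handed in; nothing more can be done
None
the job is handed in; nothing more can be done
```

The job is done and handed in at about 28.7 s of simulated time. The relay is in the socket and released, the green lever is shut over it, and the grey cover is on the four pillars. The gripper still holds the handle and presses about 9 to 10 N. `move_arm` cannot tilt the tool directly, so I tilted it by pushing the arm against its reach limits, and tilted it back the same way.

What the last checks showed:
- **Relay:** it met a firm flat stop on the socket floor. With the gripper away, its top corners were about 0.5 pixel below the position expected for a relay fully home. Arm position put it about 3 mm high, which I put down to a height offset between the arm readings and the camera calibration. The highest force along the chassis axis while seating it was about 26 N, for a moment.
- **Lever:** it reached its firm stop at about 17 N, and the picture then showed the hook over the relay. A first attempt caught the lever's end (about 21 N for a moment), so I backed off and pushed lower.
- **Cover:** the visible holes line up with the pillar tops to within about 0.8 pixel in both views, roughly 2 mm. The pictures show no gap at the three visible pillars; the fourth was hidden from the side camera.
- **Push:** the last two readings square to the chassis were 10.3 and 8.9 N. The force and moment put the load about 25 mm up-slope of centre, so I conclude the up-slope and down-slope pillars both carry it, the up-slope ones more.
- **Disagreement:** arm position put the cover's underside about 5 mm above the pillar plane, while the side view suggests 1 to 2 mm. I did not settle that difference any further than this.
- **Other parts:** in the last full side view, the other parts and tools look to be where they started.

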